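Carry the sample tins over to the brew-bar caddy in the same order

TASK

Move the four coffee sample tins from the steel wire rack to the wooden caddy, keeping their order from left to right as the robot sees them: the tin that stood first in the rack must stand first in the caddy, and so on. Set every tin down upright on the floor of its compartment without dropping it or knocking it over, and leave the cup, the spoon and the roll of tape where they are.

Things in the scene. Friction and masses are not known exactly. Their poses are not given: they have to be found in the camera images.
- tin_flat: sample tin: upright bare-metal cylinder 42 mm in diameter and 80 mm tall, about 150 g, closed with a flat black screw lid as wide as the tin, 12 mm high (92 mm overall). Origin at the centre of its underside, z up. Straight side from 0 to 80 mm to grip, nothing wider. Starts in any one of the four places of the wire rack, within 6 mm of its centre.
- tin_knob: sample tin: upright bare-metal cylinder 42 mm in diameter and 80 mm tall, about 150 g, closed with a thin flat metal lid with a black ball knob 18 mm across on a short stem (111 mm overall). Origin at the centre of its underside, z up. Straight side from 0 to 80 mm to grip, nothing wider. Starts in any one of the four places of the wire rack, within 6 mm of its centre.
- tin_cork: sample tin: upright bare-metal cylinder 42 mm in diameter and 80 mm tall, about 150 g, closed with a cork stopper 30 to 35 mm across standing 26 mm out (106 mm overall). Origin at the centre of its underside, z up. Straight side from 0 to 80 mm to grip, nothing wider. Starts in any one of the four places of the wire rack, within 6 mm of its centre.
- tin_neck: sample tin: upright bare-metal cylinder 42 mm in diameter and 80 mm tall, about 150 g, closed with a sloping metal shoulder and a small black cap 22 mm across (110 mm overall). Origin at the centre of its underside, z up. Straight side from 0 to 80 mm to grip, nothing wider. Starts in any one of the four places of the wire rack, within 6 mm of its centre.
- wire_rack: source: steel wire rack, fixed, 70 x 266 mm, left or right of centre, caddy on the other. Base sheet 6 mm thick; at 40 mm height a wire grid with four square openings 59 mm clear; end loops 65 mm high. Origin: centre of underside; y along the row to the robot's left (yaw within 0.38 rad), x across; places at x = 0, y = 96, 32, -32, -96 mm. Tins' undersides are at z = 6 mm.
- caddy: destination: open plywood caddy, fixed, 70 x 272 mm, empty. Floor 6 mm thick; four square compartments 58 x 59 mm clear, sides and dividers 36 mm high; slotted ends 64 mm high. Origin: centre of underside; y along the row to the robot's left (yaw within 0.38 rad), x across; places at x = 0, y = 96, 32, -32, -96 mm. A tin in place has its underside at z = 6 mm.
- cup: bystander: white ceramic cup, 84 mm across the rim, 85 mm high, loose; origin at the centre of its underside. Leave it alone.
- spoon: bystander: steel spoon about 0.2 m long lying on the counter on the robot's left, handle towards the robot, loose; its length runs along its x. Leave it alone.
- tape_roll: bystander: roll of tape lying flat, 100 mm across, 24 mm high, loose; origin at the centre of its underside. Leave it alone.
Things that resemble listed ones, but are neither listed nor needed, are in the scene too. Leave any orange or red look-alike of the tin_cork alone. What is shaped like the tin_flat but purple is not meant.

How it is judged:
At the end, for the whole second after the job is handed in: Every tin stands in the caddy compartment of its own rank in the rack (so 0.32 to 0.384 m from where it began: only the matching one is), on the floor (underside within 5 mm), axis within 12 mm of the row's middle line, upright within 0.08 rad, released and at rest (distance of tin_flat from where it was at the start of the episode between 0.32 and 0.384 m and x of tin_flat in the frame of caddy between -0.012 and 0.012 m and y of tin_flat in the frame of caddy between -0.108 and 0.108 m and z of tin_flat in the frame of caddy between 0.002 and 0.011 m and angle between each of tin_flat, tin_knob, tin_cork, tin_neck's own z axis and vertical below 0.08 rad and linear speed of each of tin_flat, tin_knob, tin_cork, tin_neck below 0.02 m/s and angular speed of each of tin_flat, tin_knob, tin_cork, tin_neck below 0.2 rad/s and distance of tin_knob from where it was at the start of the episode between 0.32 and 0.384 m and x of tin_knob in the frame of caddy between -0.012 and 0.012 m and y of tin_knob in the frame of caddy between -0.108 and 0.108 m and z of tin_knob in the frame of caddy between 0.002 and 0.011 m and distance of tin_cork from where it was at the start of the episode between 0.32 and 0.384 m and x of tin_cork in the frame of caddy between -0.012 and 0.012 m and y of tin_cork in the frame of caddy between -0.108 and 0.108 m and z of tin_cork in the frame of caddy between 0.002 and 0.011 m and distance of tin_neck from where it was at the start of the episode between 0.32 and 0.384 m and x of tin_neck in the frame of caddy between -0.012 and 0.012 m and y of tin_neck in the frame of caddy between -0.108 and 0.108 m and z of tin_neck in the frame of caddy between 0.002 and 0.011 m); the robot touches nothing.
It fails at once if a tin is dropped (falls faster than 0.6 m/s with no finger on it, a fall of about 20 mm) ((linear speed of tin_flat above 0.6 m/s and contact force between the fingers and tin_flat below 0.05 N) or (linear speed of tin_knob above 0.6 m/s and contact force between the fingers and tin_knob below 0.05 N) or (linear speed of tin_cork above 0.6 m/s and contact force between the fingers and tin_cork below 0.05 N) or (linear speed of tin_neck above 0.6 m/s and contact force between the fingers and tin_neck below 0.05 N)).
It fails at once if a tin is knocked over (tilted by more than 0.7 rad) (angle between any of tin_flat, tin_knob, tin_cork, tin_neck's own z axis and vertical above 0.7 rad).
It fails at once if the cup, the spoon or the roll of tape is moved by more than 25 mm (distance of any of cup, spoon, tape_roll from where it was at the start of the episode above 0.025 m).
It also fails if it takes over 83 s, if anything falls off the work surface, if the arm or the gripper's body presses on something with over 40 N, if the wrist force passes 120 N, or if a joint passes its speed limit or range.

ROBOT

A 6-joint arm with a two-finger parallel gripper is mounted at the origin on the work surface. World frame = base frame: x ahead of the robot, y to its left, z up, the work surface at z = 0. Lengths are in m, angles in rad, forces in N, time in s.
With the tool pointing down it reaches from about 0.375 to 0.975 m from the base axis. Payload 3.8 kg.
Tool frame: the origin (TCP) lies midway between the tips of the shut fingers; the grasp point (between the pads) lies 19 mm behind it; z points along the fingers, y is the line along which they close (so a half turn about z gives the same grasp; the last joint's range is limited). The gripper opens to 85 mm and grips with 20 to 120 N. Pads are 22 mm wide; open, the fingers measure 114 mm over their backs; the gripper's body (76 mm by 85 mm) begins 54 mm behind the grasp point. The pads swing forward as they close: fully open they stand 13 mm farther back than shut.
Start: joints at [-1.311, 0.264, 1.604, -0, 1.274, -0.037], TCP at [0.197, -0.645, 0.197] pointing down, gripper open.
Joint ranges: [-2.63, 2.63], [-0.94, 2.18], [0.31, 2.57], [-1.31, 4.45], [0, 2.66], [-2.55, 2.55]. Speed limits (rad/s): [2.57, 2.57, 3.14, 3.14, 3.14, 3.14].

INTERFACE

Orientations are given as a rotation vector (axis times angle).
In Python, from workcell import status, read_camera, workorder, masks_of gives the robot as it stands.
- The arm moves only by the tool drive_tool, never from a script. Its argument "rows" is a list of rows, each a list of 7 numbers: the turn, a rotation vector about the tool's x, y, z in degrees, then the shift along the tool's x, y, z in m, then the opening, from 0 (shut) to 1 (fully open). In form: [[ax, ay, az, tx, ty, tz, claw], ...]. A call has 1 to 8 rows; each row shifts and turns the commanded pose from where the row before left it, along the tool's axes as they then stand; what a row does not reach is not made up. A row lasts 1/12 s, in which the tool goes at most 41.7 mm and 7.16 degrees, less where a joint would pass 70% of its speed; a pose out of reach is approached as far as the arm can. A call is refused whole if a number of a shift passes 0.0417 or a number of a turn 7.16, either way. A call with a gripper value outside its range is refused whole. The fingers move at their own pace and stop on an object; "force" is the grip in N (left out, the last holds). Time passes only in rows, so rows that do not move let the fingers close. It gives the time, the measured TCP pose, the force, the opening and the grip force at its end, in the units of the state.
- status.read_state(): the state, without advancing time (a new reading comes with each control period).
- read_camera(name): name is "scene" or "top"; returns a dict with "color" (400x640x3 uint8, red, green, blue), "intrinsics" (3x3 intrinsics, pixels), "D" ([k1, k2, p1, p2, k3] as OpenCV has them; the pictures are not rectified), "world_from_camera" (4x4, takes a point from camera to world coordinates). Camera axes: x right, y up, looking along -z (the intrinsics and any distortion apply to the point x, -y, -z); pixel columns grow to the right and rows downward; lengths in m; the calibration is good to about 2 mm. A picture is of the moment at which its call begins. There is no depth.
- workorder.finish_job(): hands the job in; it is judged then, once.
Trained networks look in a picture, given as the dict that the camera call returned (one of the last four; its "shot" number tells which), for a name from the list of things; names that differ only in an ending like _2 or _b are one class to them, and where a whole thing is asked for, a point or a joint stands for the part that bears it (a point fixed in the world has none). Each returns a list of dicts, best first, with "score" (0 to 1); they miss things now and then, are a little off and sometimes report something else, mostly with a low value. They report only what shows in the picture. A call takes as long as a camera call. They do not tell look-alikes from the thing itself.
- masks_of(picture, name): "mask" (400x640 bool, what is visible of it) and "bbox" ([left, top, right, bottom] in pixels, round what is visible of it).
The state is a dict: "time": time; "q": joint angles; "joint_vel": joint speeds; "joint_torque": joint torques, N m; "tool_pos": TCP position; "tcp_rot": TCP orientation; "wrist_force": force on the tool from outside, world axes, zero at the start; "torque": the same for the moment, N m; "width": opening from 0.0 (shut) to 1.0 (fully open); "grip_force": force on a finger pad.
Only numpy, scipy, OpenCV 4.12 (cv2) and the standard library are available. Lean on these libraries where they do the work, as an engineer would, in place of code of your own. Each camera call takes 0.05 s, during which the arm holds its last target. There are 200 camera calls.

## Working session

There is one attempt and no reset: what is moved stays moved. The work goes in short steps, Python scripts to look and compute and a tool call to move; the robot and the scene stay as the last step left them, time stands still between calls to the robot, and variables do not carry over. Pictures are saved under pics/ and viewed, at most 14 in all, crops included, and the job is handed in when it is done.

Besides the shell and the picture viewer there is one more tool, called after "Emit:" by a JSON object that holds its "api" and its "payload", one argument or row to a line. drive_tool: Moves the arm, as the interface text tells. Its arguments: {"type":"object","properties":{"rows":{"type":"array"},"force":{"type":"number"}},"required":["rows"]}

```bash
ls; mkdir -p pics
cat > h.py <<'E'
import numpy as np, cv2, json
from workcell import status, read_camera, workorder, masks_of
def save(p,name): cv2.imwrite(f'pics/{name}.png', p['color'][...,::-1])
def ray(p,uv):
    K=np.array(p['intrinsics'],float);D=np.array(p['D'],float);T=np.array(p['world_from_camera'])
    n=cv2.undistortPoints(np.array(uv,float).reshape(-1,1,2),K,D).reshape(-1,2)
    d=np.c_[n[:,0],-n[:,1],-np.ones(len(n))]@T[:3,:3].T
    return T[:3,3],d
def at_z(p,uv,z):
    o,d=ray(p,uv); return o+d*((z-o[2])/d[:,2])[:,None]
def proj(p,X):
    K=np.array(p['intrinsics'],float);D=np.array(p['D'],float);T=np.array(p['world_from_camera'])
    c=(np.array(X,float).reshape(-1,3)-T[:3,3])@T[:3,:3]; c=c*[1,-1,-1]
    return cv2.projectPoints(c,np.zeros(3),np.zeros(3),K,D)[0].reshape(-1,2)
E
python3 - <<'E'
from h import *
for n in ('scene','top'):
    p=read_camera(n); save(p,n+'0')
    print(n,np.round(p['world_from_camera'],3).tolist(),np.round(p['intrinsics'],1).tolist())
    for k in ('tin_flat','tin_knob','tin_cork','tin_neck','wire_rack','caddy','cup','spoon','tape_roll'):
        print(k,[(round(m['score'],2),[int(v) for v in m['bbox']]) for m in masks_of(p,k)][:5])
s=status.read_state(); print(s)
E
```

```text
pics
scene [[0.561, -0.588, 0.583, 1.342], [0.828, 0.398, -0.395, -0.488], [-0.0, 0.704, 0.71, 0.916], [0.0, 0.0, 0.0, 1.0]] [[416.5, 0.0, 316.5], [0.0, 416.5, 203.9], [0.0, 0.0, 1.0]]
tin_flat [(0.83, [355, 143, 370, 168])]
tin_knob [(0.81, [324, 154, 337, 184])]
tin_cork [(0.8, [343, 145, 358, 176]), (0.71, [325, 127, 338, 156]), (0.57, [364, 164, 376, 199])]
tin_neck [(0.72, [311, 159, 323, 191])]
wire_rack [(0.79, [299, 156, 379, 195]), (0.5, [333, 214, 368, 253])]
caddy [(0.59, [194, 183, 289, 235])]
cup [(0.76, [335, 213, 368, 253])]
spoon [(0.72, [374, 124, 408, 157])]
tape_roll [(0.82, [133, 231, 172, 264])]
top [[0.018, 0.99, -0.138, 0.464], [-1.0, 0.018, -0.005, -0.014], [-0.003, 0.138, 0.99, 1.126], [0.0, 0.0, 0.0, 1.0]] [[399.7, 0.0, 308.4], [0.0, 399.7, 197.3], [0.0, 0.0, 1.0]]
tin_flat [(0.89, [202, 215, 223, 233]), (0.73, [193, 175, 218, 193])]
tin_knob [(0.5, [252, 220, 270, 241])]
tin_cork [(0.85, [227, 217, 246, 230]), (0.82, [221, 261, 240, 276]), (0.57, [228, 175, 249, 194])]
tin_neck [(0.76, [279, 220, 293, 236])]
wire_rack [(0.92, [198, 210, 301, 245])]
caddy [(0.74, [325, 210, 429, 267]), (0.49, [146, 207, 165, 284])]
cup [(0.77, [291, 123, 315, 157])]
spoon [(0.9, [145, 206, 166, 285])]
tape_roll [(0.58, [456, 231, 491, 270])]
{'time': 1.0, 'q': array([-1.31086309e+00,  2.63918179e-01,  1.60400512e+00,  3.84219913e-05,
        1.27369782e+00, -3.69041282e-02]), 'joint_vel': array([ 0.00035406,  0.00097106, -0.00175967,  0.00065888,  0.00168782,
       -0.00157637]), 'joint_torque': array([ 9.54192474e-04, -5.15075040e+01, -3.67742229e+01,  1.47385362e-05,
        6.84253610e-04, -1.19580804e-05]), 'tool_pos': array([ 0.19744268, -0.64546939,  0.19706469]), 'tcp_rot': array([-3.10702504e+00, -4.64538824e-01, -5.23731558e-05]), 'wrist_force': array([-0.01561268,  0.39426669,  0.29647797]), 'torque': array([0.01435577, 0.02594286, 0.03901449]), 'grip_force': 0.0, 'width': 1.0010060446584867}
```

Run:
```python
import cv2
a=cv2.imread('pics/scene0.png')[100:300,110:430]; cv2.imwrite('pics/s_crop.png',cv2.resize(a,None,fx=2.5,fy=2.5,interpolation=cv2.INTER_CUBIC))
a=cv2.imread('pics/top0.png')[110:300,130:510]; cv2.imwrite('pics/t_crop.png',cv2.resize(a,None,fx=2.1,fy=2.1,interpolation=cv2.INTER_CUBIC))
```

```text
(no output)
```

View pics/s_crop.png

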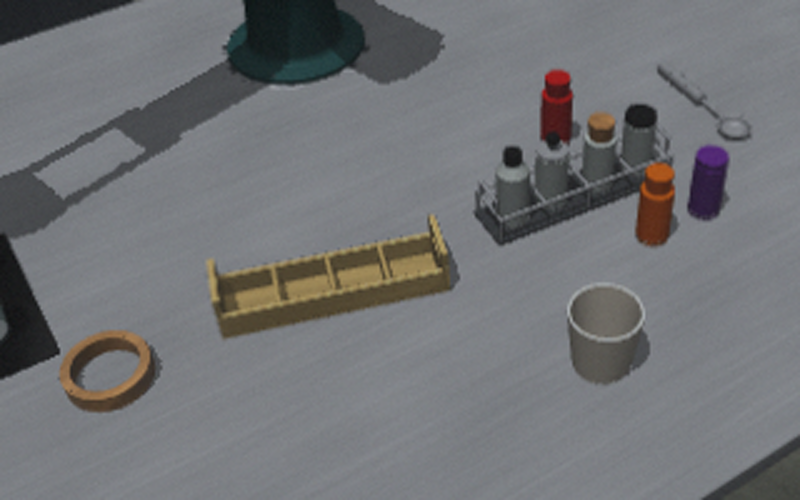

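View pics/t_crop.png

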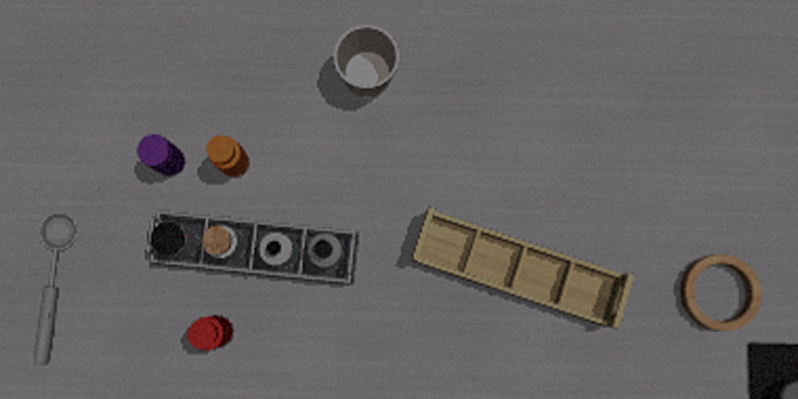

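Left to right in the top view (full-picture pixels): flat black lid (212,224), cork (235,224), then two black-capped tins (261,228) and (285,228). The tins meant are the four bare-metal ones in the rack. The red one (230,268), orange one (238,184) and purple one (205,184) stand outside it and are look-alikes. The caddy is on the right, empty.

```bash
cat > meas.py <<'E'
from h import *
from scipy.optimize import minimize
def poly(p,X):
    m=np.zeros((1600,2560),np.uint8)
    h=cv2.convexHull((proj(p,X)*4+1.5).astype(np.float32)).astype(np.int32)
    cv2.fillConvexPoly(m,h,1); return cv2.resize(m.astype(np.float32),(640,400),interpolation=cv2.INTER_AREA)
def box(L,W,z0,z1,y0=0): return np.array([[sx*W/2,y0+sy*L/2,z] for sx in(-1,1) for sy in(-1,1) for z in(z0,z1)])
def place(X,v):
    c,s=np.cos(v[2]),np.sin(v[2]); return np.c_[c*X[:,0]-s*X[:,1]+v[0],s*X[:,0]+c*X[:,1]+v[1],X[:,2]]
def parts(kind):
    if kind=='caddy': L,h,e=272,.036,.064
    else: L,h,e=266,.040,.065
    L/=1000; return [box(L,.07,0,h)]+[box(.006,.07,0,e,sy*(L/2-.003)) for sy in(-1,1)]
def render(p,kind,v): return np.maximum.reduce([poly(p,place(X,v)) for X in parts(kind)])
def cost(v,data,kind):
    J=0
    for p,m in data:
        r=render(p,kind,v); J+=1-np.minimum(r,m).sum()/np.maximum(r,m).sum()
    return J
E
python3 - <<'E'
from meas import *
P={n:read_camera(n) for n in('top','scene')}
print([P[n]['D'] for n in P])
for kind in('caddy','wire_rack'):
    M={n:masks_of(P[n],kind)[0]['mask'].astype(np.float32) for n in P}
    if kind=='wire_rack': # tins stand in rack: fill outline, union of tins
        for n in P:
            for k in('tin_flat','tin_cork','tin_knob','tin_neck'): pass
    for names in(('top',),('top','scene')):
        ys,xs=np.nonzero(M['top']); c=at_z(P['top'],[[xs.mean(),ys.mean()]],.02)[0]
        v0=np.array([c[0],c[1],-.05 if kind=='wire_rack' else -.25])
        best=min((minimize(cost,v0+[0,0,d],args=([(P[n],M[n]) for n in names],kind),method='Nelder-Mead',
          options=dict(initial_simplex=v0+[0,0,d]+np.array([[0,0,0],[.01,0,0],[0,.01,0],[0,0,.08]]),xatol=2e-4,fatol=1e-4)) for d in(0,.1)),key=lambda r:r.fun)
        print(kind,names,best.x.round(4),round(best.fun,3))
    v=best.x
    for n in P: # overlay
        img=P[n]['color'][...,::-1].copy() if kind=='caddy' else img_[n]
        if kind=='caddy':
            img_=globals().setdefault('img_',{})
        for X in parts(kind): cv2.polylines(img,[cv2.convexHull(proj(P[n],place(X,v)).astype(np.float32)).astype(np.int32)],True,(0,255,255) if kind=='caddy' else (0,255,0),1)
        img_[n]=img
    print('places',[place(np.array([[0,y,0.006]]),v)[0].round(4).tolist() for y in(.096,.032,-.032,-.096)])
# tins: fit upright body (+lid) hull on masks
def cyl(r,z0,z1,k=24):
    a=np.arange(k)*2*np.pi/k; return np.array([[r*np.cos(t),r*np.sin(t),z] for t in a for z in(z0,z1)])
B={'tin_flat':[(.021,.006,.098)],'tin_cork':[(.021,.006,.086),(.0165,.086,.112)],'tin_knob':[(.021,.006,.089),(.009,.099,.117)],'tin_neck':[(.021,.006,.086),(.011,.1,.116)]}
for k in B:
    for n in P:
        L=[m for m in masks_of(P[n],k) if m['score']>.3]
        if not L: continue
        for m in L[:3]:
            M=m['mask'].astype(np.float32); ys,xs=np.nonzero(M)
            c=at_z(P[n],[[xs.mean(),ys.mean()]],.06)[0]
            def J(w):
                r=np.maximum.reduce([poly(P[n],cc+[w[0],w[1],0]) for cc in[cyl(*q) for q in B[k]]]); return 1-np.minimum(r,M).sum()/np.maximum(r,M).sum()
            b=minimize(J,c[:2],method='Nelder-Mead',options=dict(initial_simplex=c[:2]+np.array([[0,0],[.01,0],[0,.01]]),xatol=2e-4,fatol=1e-4))
            print(k,n,round(m['score'],2),b.x.round(4),round(b.fun,3))
a=img_['top'][160:300,180:450];cv2.imwrite('pics/ov_top.png',cv2.resize(a,None,fx=2.9,fy=2.9,interpolation=cv2.INTER_CUBIC))
a=img_['scene'][110:260,180:400];cv2.imwrite('pics/ov_sc.png',cv2.resize(a,None,fx=3.6,fy=3.6,interpolation=cv2.INTER_CUBIC))
E
```

```text
[array([-0.0090277,  0.       ,  0.       ,  0.       ,  0.       ]), array([-0.05361733,  0.        ,  0.        ,  0.        ,  0.        ])]
caddy ('top',) [ 0.5108 -0.1964 -0.3071] 0.048
caddy ('top', 'scene') [ 0.5114 -0.1929 -0.3122] 0.11
places [[0.5409, -0.1015, 0.006], [0.5213, -0.1624, 0.006], [0.5016, -0.2233, 0.006], [0.482, -0.2842, 0.006]]Traceback (most recent call last):
  File "<stdin>", line 5, in <module>
IndexError: list index out of range
```

```bash
cat > m2.py <<'E'
from meas import *
P={n:read_camera(n) for n in('top','scene')}
v=np.array([.5112,-.1945,-.310]); I={n:P[n]['color'][...,::-1].copy() for n in P}
def draw(n,X,c): cv2.polylines(I[n],[cv2.convexHull(proj(P[n],X).astype(np.float32)).astype(np.int32)],True,c,1)
for n in P:
    for X in parts('caddy'): draw(n,place(X,v),(0,255,255))
def cyl(r,z0,z1,k=24):
    a=np.arange(k)*2*np.pi/k; return np.array([[r*np.cos(t),r*np.sin(t),z] for t in a for z in(z0,z1)])
B={'tin_flat':[(.021,.006,.098)],'tin_cork':[(.021,.006,.086),(.0165,.086,.112)],'tin_knob':[(.021,.006,.089),(.009,.099,.117)],'tin_neck':[(.021,.006,.086),(.011,.1,.116)]}
for k in B:
    for n in P:
        for m in [m for m in masks_of(P[n],k) if m['score']>.3][:3]:
            M=m['mask'].astype(np.float32); ys,xs=np.nonzero(M)
            c=at_z(P[n],[[xs.mean(),ys.mean()]],.06)[0]
            def J(w):
                r=np.maximum.reduce([poly(P[n],cc+[w[0],w[1],0]) for cc in[cyl(*q) for q in B[k]]]); return 1-np.minimum(r,M).sum()/np.maximum(r,M).sum()
            b=minimize(J,c[:2],method='Nelder-Mead',options=dict(initial_simplex=c[:2]+np.array([[0,0],[.01,0],[0,.01]]),xatol=2e-4,fatol=1e-4))
            print(k,n,round(m['score'],2),b.x.round(4),round(b.fun,3))
            for q in B[k]: draw(n,cyl(q[0],q[2],q[2])+[*b.x,0],(0,0,255))
for n in('top',):
    L=masks_of(P[n],'wire_rack')
    if L:
        h=cv2.minAreaRect(np.argwhere(L[0]['mask'])[:,::-1].astype(np.float32)); print(h)
        print(at_z(P[n],cv2.boxPoints(h),.03).round(3).tolist())
a=I['top'][160:300,180:450];cv2.imwrite('pics/ov_top.png',cv2.resize(a,None,fx=2.9,fy=2.9,interpolation=cv2.INTER_CUBIC))
a=I['scene'][110:260,180:400];cv2.imwrite('pics/ov_sc.png',cv2.resize(a,None,fx=3.6,fy=3.6,interpolation=cv2.INTER_CUBIC))
print(status.read_state()['time'])
E
python3 m2.py
```

```text
tin_flat top 0.79 [0.6455 0.27  ] 0.15
tin_flat top 0.62 [0.5345 0.2444] 0.075
tin_flat scene 0.88 [0.6533 0.2716] 0.109
tin_flat scene 0.6 [0.5367 0.25  ] 0.275
tin_cork top 0.85 [0.4213 0.1953] 0.063
tin_cork top 0.64 [0.5356 0.1825] 0.064
tin_cork top 0.57 [0.6468 0.1837] 0.061
tin_cork scene 0.93 [0.6498 0.1841] 0.095
tin_cork scene 0.72 [0.4128 0.2089] 0.353
tin_knob top 0.54 [ 0.4659 -0.2962] 0.879
tin_knob top 0.47 [0.5275 0.1141] 0.165
tin_knob scene 0.57 [0.5231 0.1188] 0.12
tin_neck top 0.73 [0.5255 0.0526] 0.066
tin_neck scene 0.65 [0.5252 0.0572] 0.138
((249.90164184570312, 227.41806030273438), (99.67949676513672, 27.485546112060547), 6.115503787994385)
[[0.506, 0.289, 0.03], [0.581, 0.286, 0.03], [0.557, 0.011, 0.03], [0.482, 0.018, 0.03]]
1.8
```

View pics/ov_top.png

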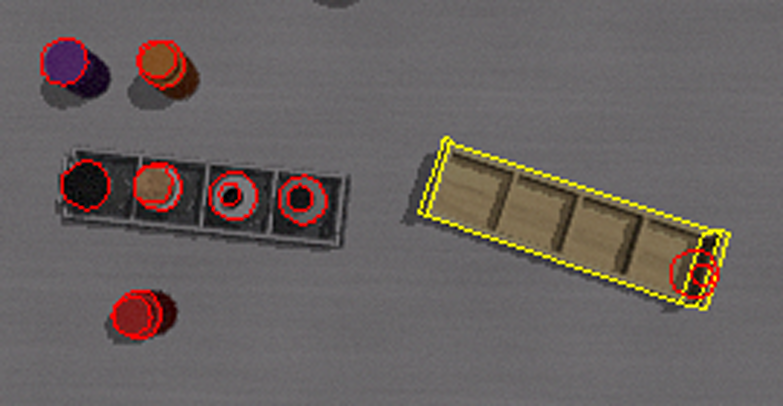

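View pics/ov_sc.png

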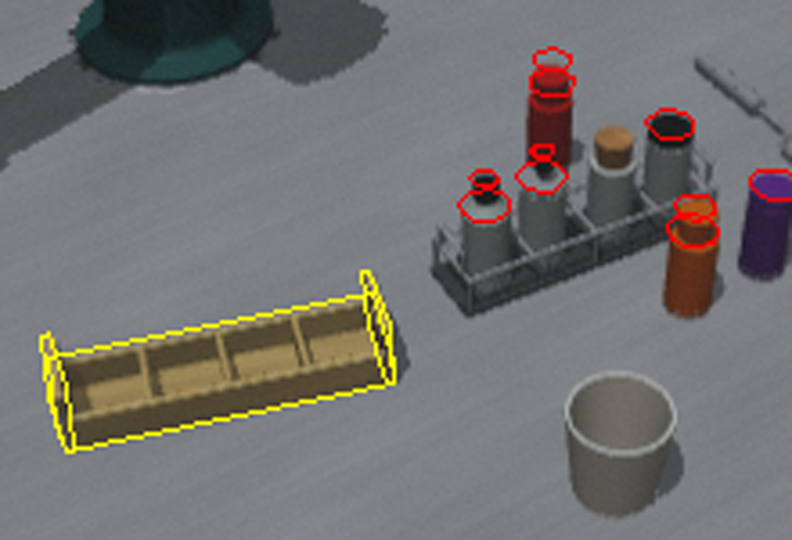

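Top-view fits agree with the rack geometry (yaw about -0.088): flat (.535,.245), cork (.536,.183), knob (.526,.115), neck (.5255,.054), each within 6 mm of its place. The caddy is at (.511,-.1945) with yaw -0.31. The red circles on the red, orange and purple tins are detections of the look-alikes, and the one at the caddy's right end is a false hit; I'm ignoring all of these. I'll work right to left, so a carried tin never passes over another one. I start by turning the tool 68° and then moving towards the rightmost tin.

Emit:
{"api": "drive_tool", "payload": {
  "rows": [
    [0,0,-6.8,0,0,0,1],
    [0,0,-6.8,0,0,0,1],
    [0,0,-6.8,0,0,0,1],
    [0,0,-6.8,0,0,0,1],
    [0,0,-6.8,0,0,0,1]
  ],
  "force": 40
}}

```text
time: 2.22
tool_pos: [0.1974, -0.6455, 0.1971]
tcp_rot: [-2.831, -1.361, 0.0]
wrist_force: [0.0, -0.4, 1.1]
width: 1.001
grip_force: 0.0
```

Emit:
{"api": "drive_tool", "payload": {
  "rows": [
    [0,0,-6.8,0,0,0,1],
    [0,0,-6.8,0,0,0,1],
    [0,0,-6.8,0,0,0,1],
    [0,0,-6.8,0,0,0,1],
    [0,0,-6.8,0,0,0,1],
    [0,0,0,0,0,0,1]
  ]
}}

```text
time: 2.72
tool_pos: [0.1974, -0.6455, 0.1971]
tcp_rot: [2.313, 2.126, -0.0]
wrist_force: [1.0, 0.8, 0.1]
width: 1.001
grip_force: 0.0
```

Emit:
{"api": "drive_tool", "payload": {
  "rows": [
    [0,0,0,0.0302,0.0111,0,1],
    [0,0,0,0.0302,0.0111,0,1],
    [0,0,0,0.0302,0.0111,0,1],
    [0,0,0,0.0302,0.0111,0,1],
    [0,0,0,0.0302,0.0111,0,1],
    [0,0,0,0.0302,0.0111,0,1],
    [0,0,0,0.0302,0.0111,0,1],
    [0,0,0,0.0302,0.0111,0,1]
  ]
}}

```text
time: 3.38
tool_pos: [0.3073, -0.4112, 0.1973]
tcp_rot: [2.32, 2.117, 0.0]
wrist_force: [-0.0, -0.2, -0.3]
width: 0.999
grip_force: 0.0
```

Emit:
{"api": "drive_tool", "payload": {
  "rows": [
    [0,0,0,0.0302,0.0111,0,1],
    [0,0,0,0.0302,0.0111,0,1],
    [0,0,0,0.0302,0.0111,0,1],
    [0,0,0,0.0302,0.0111,0,1],
    [0,0,0,0.0302,0.0111,0,1],
    [0,0,0,0.0302,0.0111,0,1],
    [0,0,0,0.0302,0.0111,0,1],
    [0,0,0,0.0302,0.0111,0,1]
  ]
}}

```text
time: 4.05
tool_pos: [0.4169, -0.1781, 0.1975]
tcp_rot: [2.32, 2.117, 0.001]
wrist_force: [-0.2, -0.4, -0.0]
width: 0.998
grip_force: 0.0
```

Emit:
{"api": "drive_tool", "payload": {
  "rows": [
    [0,0,0,0.0302,0.0111,0,1],
    [0,0,0,0.0302,0.0111,0,1],
    [0,0,0,0.0302,0.0111,0,1],
    [0,0,0,0.0302,0.0111,0,1],
    [0,0,0,0.0302,0.0111,0,1],
    [0,0,0,0.0302,0.0111,0,1],
    [0,0,0,0.02,0.007,0,1],
    [0,0,0,0.01,0.004,0,1]
  ]
}}

```text
time: 4.72
tool_pos: [0.513, 0.0266, 0.1973]
tcp_rot: [-2.317, -2.122, -0.002]
wrist_force: [-0.6, -0.1, 0.4]
width: 0.997
grip_force: 0.0
```

Emit:
{"api": "drive_tool", "payload": {
  "rows": [
    [0,0,0,0,0,0,1],
    [0,0,0,0,0,0,1]
  ]
}}

```text
time: 4.88
tool_pos: [0.5118, 0.0238, 0.197]
tcp_rot: [2.316, 2.122, -0.002]
wrist_force: [0.1, -0.4, -0.4]
width: 0.999
grip_force: 0.0
```

Emit:
{"api": "drive_tool", "payload": {
  "rows": [
    [0,0,0,0.016,0.0055,0,1],
    [0,0,0,0.015,0.0055,0,1],
    [0,0,0,0,0,0.02,1],
    [0,0,0,0,0,0.03,1],
    [0,0,0,0,0,0.02,1],
    [0,0,0,0,0,0,1]
  ]
}}

```text
time: 5.38
tool_pos: [0.5211, 0.0521, 0.1221]
tcp_rot: [-2.315, -2.116, 0.012]
wrist_force: [0.2, 0.8, -0.3]
width: 0.996
grip_force: 0.0
```

Run:
```python
from h import *
s=status.read_state();print(s['tool_pos'],s['tcp_rot'])
for n,(r0,r1,c0,c1) in {'top':(160,300,180,450),'scene':(110,260,240,400)}.items():
    p=read_camera(n); a=p['color'][r0:r1,c0:c1,::-1]; cv2.imwrite(f'pics/{n}1.png',cv2.resize(a,None,fx=2.9,fy=2.9,interpolation=cv2.INTER_CUBIC))
```

```text
[0.52113526 0.05206772 0.12212923] [-2.31478153 -2.11578121  0.01198988]
```

View pics/scene1.png

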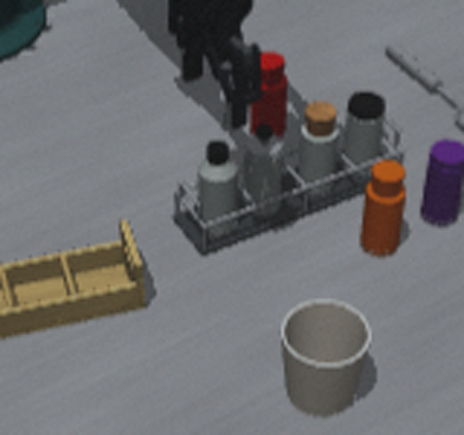

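Run:
```python
from h import *
p=read_camera('scene');s=status.read_state();t=s['tool_pos'];print(t,s['tcp_rot'])
y=np.array([.996,-.087,0])
for z in(.116,.122,.135,.145): print(z,[((proj(p,[t[0]+k*y[0],t[1]+k*y[1],z])[0]-[240,110])*2.9).round().tolist() for k in(-.05,0,.05)])
```

```text
[0.52612197 0.05287974 0.12808113] [2.31754350e+00 2.11984036e+00 7.93781929e-04]
0.116 [[191.0, 120.0], [213.0, 146.0], [237.0, 173.0]]
0.122 [[191.0, 116.0], [213.0, 142.0], [237.0, 169.0]]
0.135 [[190.0, 106.0], [213.0, 132.0], [237.0, 159.0]]
0.145 [[190.0, 98.0], [213.0, 124.0], [237.0, 151.0]]
```

View pics/top1.png

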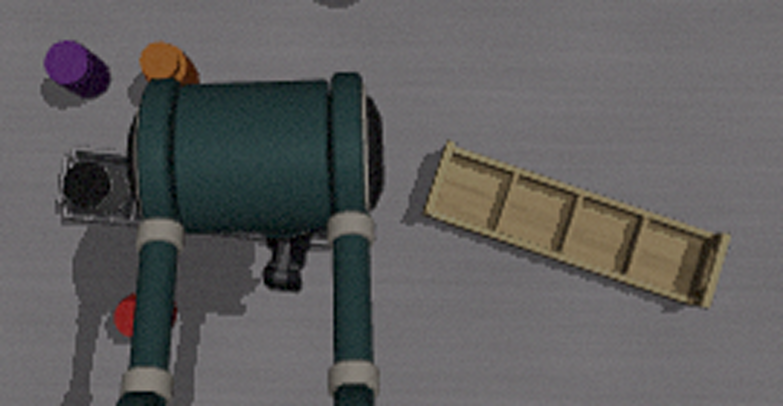

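Run:
```python
from h import *
p=read_camera('scene'); a=p['color'][90:200,280:390,::-1].copy(); a=cv2.resize(a,None,fx=5.4,fy=5.4,interpolation=cv2.INTER_CUBIC)
a=cv2.convertScaleAbs(a,alpha=1.6,beta=20)
t=status.read_state()['tool_pos']; print(t)
y=np.array([.996,-.087,0])
for k in(-.05,0,.05):
    for z in (.117,.128,.141):
        u=((proj(p,[t[0]+k*y[0],t[1]+k*y[1],z])[0]-[280,90]+.5)*5.4).astype(int); cv2.circle(a,tuple(int(i) for i in u),3,(0,255,255),-1)
cv2.imwrite('pics/s2.png',a)
```

```text
[0.52691609 0.05315596 0.12889743]
```

View pics/s2.png

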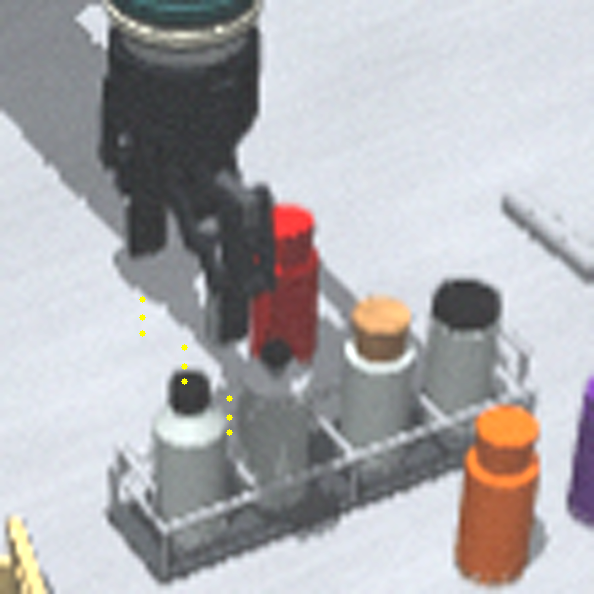

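The scene view shows the fingers about 55 px higher in the crop than the state predicts. I'll check this against the top camera and forward geometry before going down.

Run:
```python
from h import *
s=status.read_state();print(s['time'],s['tool_pos'],s['q'].round(4))
p=read_camera('top');q=read_camera('scene')
for z in(.12,.15,.18,.22): print(z,at_z(p,[[276,258],[283,258]],z).round(3).tolist())
# scene fingertips -> position at heights
for z in(.128,.142,.155,.17,.18): print(z,at_z(q,[[280+147/5.4,90+250/5.4],[280+232/5.4,90+340/5.4]],z).round(3).tolist())
a=cv2.resize(p['color'][200:290,240:330,::-1],None,fx=6,fy=6,interpolation=cv2.INTER_CUBIC);cv2.imwrite('pics/t3.png',cv2.convertScaleAbs(a,alpha=2,beta=20))
```

```text
5.5833 [0.52691609 0.05315596 0.12889743] [ 5.3700e-02  4.1500e-02  1.9892e+00 -2.0000e-04  1.1082e+00  1.4240e-01]
0.12 [[0.451, 0.069, 0.12], [0.451, 0.052, 0.12]]
0.15 [[0.451, 0.067, 0.15], [0.452, 0.05, 0.15]]
0.18 [[0.452, 0.064, 0.18], [0.452, 0.048, 0.18]]
0.22 [[0.452, 0.061, 0.22], [0.453, 0.045, 0.22]]
0.128 [[0.427, 0.095, 0.128], [0.525, 0.088, 0.128]]
0.142 [[0.443, 0.085, 0.142], [0.54, 0.078, 0.142]]
0.155 [[0.458, 0.075, 0.155], [0.553, 0.068, 0.155]]
0.17 [[0.476, 0.064, 0.17], [0.569, 0.057, 0.17]]
0.18 [[0.487, 0.057, 0.18], [0.579, 0.05, 0.18]]
```

View pics/t3.png

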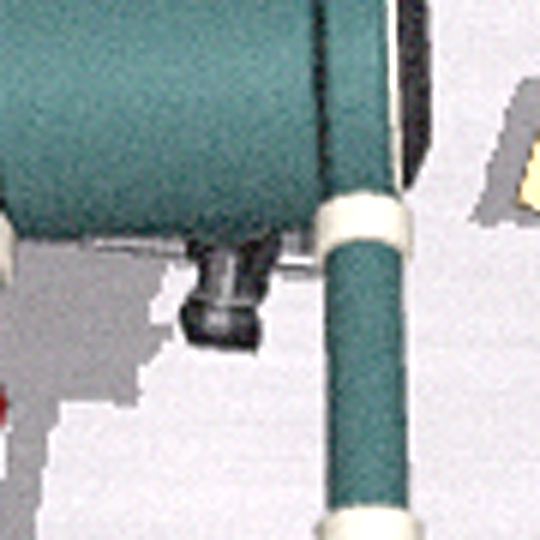

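Emit:
{"api": "drive_tool", "payload": {
  "rows": [
    [0,0,0,0,0,0.01,1],
    [0,0,0,0,0,0.01,1],
    [0,0,0,0,0,0,1],
    [0,0,0,0,0,0,1],
    [0,0,0,0,0,0,1]
  ]
}}

```text
time: 6.1
tool_pos: [0.5254, 0.0541, 0.1066]
tcp_rot: [-2.315, -2.122, 0.001]
wrist_force: [0.2, 0.2, 0.0]
width: 0.997
grip_force: 0.0
```

```bash
cat > tip.py <<'E'
from h import *
s=status.read_state();t=s['tool_pos'];print(s['time'],t.round(4),s['tcp_rot'].round(3),s['wrist_force'].round(2))
q=read_camera('scene');g=q['color'].astype(int).sum(2)
a=cv2.resize(q['color'][90:200,280:390,::-1],None,fx=5.4,fy=5.4,interpolation=cv2.INTER_CUBIC)
for h in(.013,.032,.05,.073,.1):
    for k in(-.057,0,.057):
        u=((proj(q,[t[0]+k*.996,t[1]-k*.087,t[2]+h])[0]-[280,90]+.5)*5.4).astype(int); cv2.circle(a,tuple(int(i) for i in u),2,(0,255,255),-1)
cv2.imwrite('pics/s4.png',cv2.convertScaleAbs(a,alpha=1.8,beta=30))
E
python3 tip.py
```

```text
6.1 [0.5254 0.0541 0.1066] [-2.315e+00 -2.122e+00  1.000e-03] [0.2  0.17 0.04]
```

View pics/s4.png

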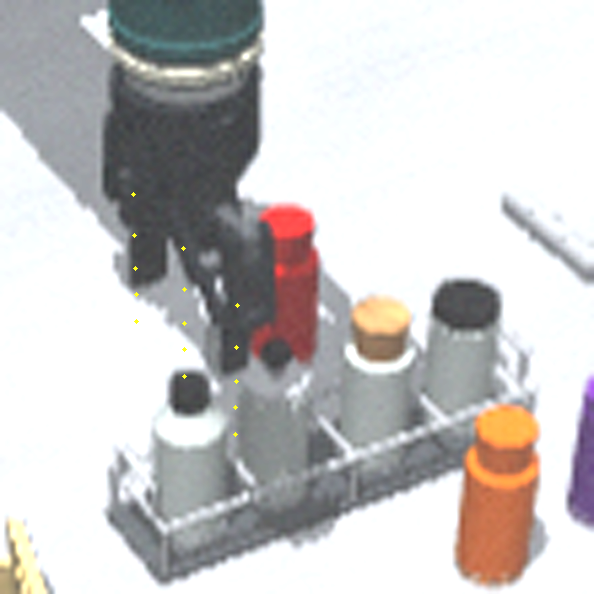

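The picture puts the whole gripper about 31 mm higher than the state says: the fingertips are at z ≈ 0.15 for a reported 0.107. I'll descend in stages, watching both the picture and the wrist force.

Emit:
{"api": "drive_tool", "payload": {
  "rows": [
    [0,0,0,0,0,0.012,1],
    [0,0,0,0,0,0.012,1],
    [0,0,0,0,0,0.012,1],
    [0,0,0,0,0,0.006,1],
    [0,0,0,0,0,0,1],
    [0,0,0,0,0,0,1],
    [0,0,0,0,0,0,1]
  ]
}}

```text
time: 6.73
tool_pos: [0.5259, 0.054, 0.0651]
tcp_rot: [2.316, 2.123, 0.0]
wrist_force: [0.1, -0.2, -0.0]
width: 0.998
grip_force: 0.0
```

```bash
sed -i 's/s4.png/s5.png/' tip.py; python3 tip.py
```

```text
6.7333 [0.5259 0.054  0.0651] [2.316 2.123 0.   ] [ 0.11 -0.18 -0.02]
```

View pics/s5.png

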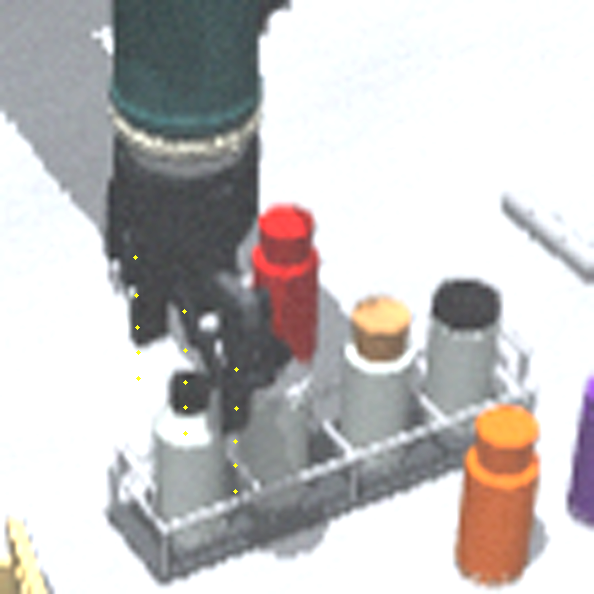

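Emit:
{"api": "drive_tool", "payload": {
  "rows": [
    [0,0,0,0,0,0.008,1],
    [0,0,0,0,0,0.008,1],
    [0,0,0,0,0,0,1],
    [0,0,0,0,0,0.003,1],
    [0,0,0,0,0,0.002,1],
    [0,0,0,0,0,0.002,1],
    [0,0,0,0,0,0,1]
  ]
}}

```text
time: 7.37
tool_pos: [0.5255, 0.0539, 0.0416]
tcp_rot: [-2.316, -2.122, 0.001]
wrist_force: [-1.0, 0.9, 0.3]
width: 1.003
grip_force: 0.0
```

Emit:
{"api": "drive_tool", "payload": {
  "rows": [
    [0,0,0,0,0,0.002,1],
    [0,0,0,0,0,0.002,1],
    [0,0,0,0,0,0,1]
  ]
}}

```text
time: 7.62
tool_pos: [0.5255, 0.054, 0.0378]
tcp_rot: [-2.316, -2.122, 0.001]
wrist_force: [0.0, -0.2, 0.1]
width: 1.001
grip_force: 0.0
```

Emit:
{"api": "drive_tool", "payload": {
  "rows": [
    [0,0,0,0,0,0.002,1],
    [0,0,0,0,0,0.002,1],
    [0,0,0,0,0,0,1]
  ]
}}

```text
time: 7.87
tool_pos: [0.5254, 0.0539, 0.0336]
tcp_rot: [-2.316, -2.122, 0.001]
wrist_force: [-0.7, -0.4, 0.1]
width: 0.997
grip_force: 0.0
```

```bash
sed -i 's/s5.png/s6.png/' tip.py; python3 tip.py
```

```text
7.8667 [0.5254 0.0539 0.0336] [-2.316e+00 -2.122e+00  1.000e-03] [-0.68 -0.41  0.11]
```

View pics/s6.png

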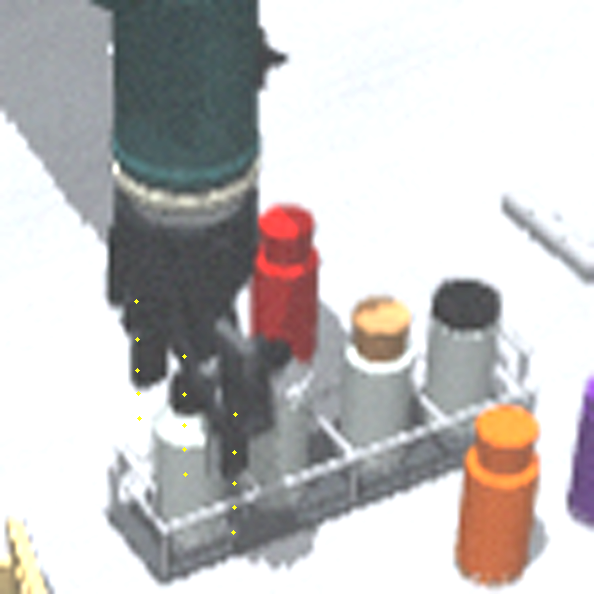

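Emit:
{"api": "drive_tool", "payload": {
  "rows": [
    [0,0,0,0,0,0.004,1],
    [0,0,0,0,0,0.003,1],
    [0,0,0,0,0,0,1]
  ]
}}

```text
time: 8.17
tool_pos: [0.525, 0.0539, 0.0262]
tcp_rot: [-2.316, -2.122, 0.002]
wrist_force: [-1.5, 0.1, -0.0]
width: 1.003
grip_force: 0.0
```

Emit:
{"api": "drive_tool", "payload": {
  "rows": [
    [0,0,0,0,0,0.003,1],
    [0,0,0,0,0,0.002,1],
    [0,0,0,0,0,0.002,1],
    [0,0,0,0,0,0,1]
  ]
}}

```text
time: 8.5
tool_pos: [0.5253, 0.054, 0.0195]
tcp_rot: [-2.316, -2.122, 0.001]
wrist_force: [-0.7, -0.8, -0.5]
width: 0.999
grip_force: 0.0
```

Emit:
{"api": "drive_tool", "payload": {
  "rows": [
    [0,0,0,0,0,0,0.7],
    [0,0,0,0,0,0,0.6],
    [0,0,0,0,0,0,0.4],
    [0,0,0,0,0,0,0.3],
    [0,0,0,0,0,0,0.3],
    [0,0,0,0,0,0,0.3]
  ],
  "force": 40
}}

```text
time: 9.0
tool_pos: [0.5262, 0.054, 0.0204]
tcp_rot: [2.316, 2.122, 0.001]
wrist_force: [0.3, 0.3, 1.0]
width: 0.478
grip_force: 40.6
```

Gripped at width 0.48 (≈ 41 mm) with 40 N, which fits a tin body. I'll lift it and look.

Emit:
{"api": "drive_tool", "payload": {
  "rows": [
    [0,0,0,0,0,-0.01,0.3],
    [0,0,0,0,0,-0.02,0.3],
    [0,0,0,0,0,-0.02,0.3],
    [0,0,0,0,0,-0.02,0.3],
    [0,0,0,0,0,-0.02,0.3],
    [0,0,0,0,0,-0.01,0.3],
    [0,0,0,0,0,0,0.3],
    [0,0,0,0,0,0,0.3]
  ]
}}

```text
time: 9.67
tool_pos: [0.5259, 0.054, 0.1204]
tcp_rot: [2.316, 2.122, 0.001]
wrist_force: [-0.4, 0.1, -2.1]
width: 0.482
grip_force: 40.7
```

```bash
sed -i 's/s6.png/s7.png/' tip.py; python3 tip.py
```

```text
9.6667 [0.5259 0.054  0.1204] [2.316e+00 2.122e+00 1.000e-03] [-0.42  0.1  -2.09]
```

View pics/s7.png

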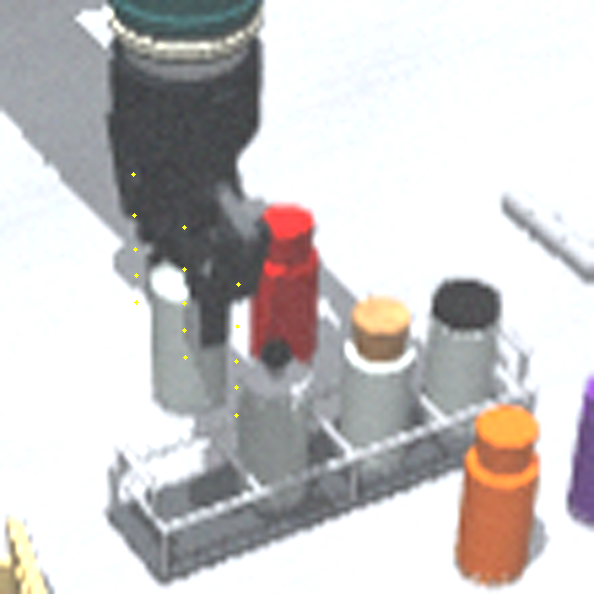

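The tin is held upright, its bottom near crop (190,410), and is clear of the rack. I'll carry it to the fourth compartment.

Emit:
{"api": "drive_tool", "payload": {
  "rows": [
    [0,0,0,-0.01,-0.001,0,0.3],
    [0,0,0,-0.02,-0.001,0,0.3],
    [0,0,0,-0.03,-0.001,0,0.3],
    [0,0,0,-0.03,-0.001,0,0.3],
    [0,0,0,-0.03,-0.001,0,0.3],
    [0,0,0,-0.03,-0.001,0,0.3],
    [0,0,0,-0.03,-0.001,0,0.3],
    [0,0,0,-0.03,-0.001,0,0.3]
  ]
}}

```text
time: 10.38
tool_pos: [0.4975, -0.156, 0.1183]
tcp_rot: [-2.314, -2.121, 0.003]
wrist_force: [0.5, 0.2, -1.9]
width: 0.476
grip_force: 40.7
```

Emit:
{"api": "drive_tool", "payload": {
  "rows": [
    [0,0,0,-0.03,-0.001,0,0.3],
    [0,0,0,-0.03,-0.001,0,0.3],
    [0,0,0,-0.03,-0.001,0,0.3],
    [0,0,0,-0.02,-0.001,0,0.3],
    [0,0,0,-0.015,-0.001,0,0.3],
    [0,0,0,-0.007,-0.001,0,0.3],
    [0,0,0,0,0,0,0.3],
    [0,0,0,0,0,0,0.3]
  ]
}}

```text
time: 11.05
tool_pos: [0.4815, -0.2848, 0.1193]
tcp_rot: [-2.315, -2.121, -0.0]
wrist_force: [0.3, 0.2, -1.9]
width: 0.482
grip_force: 40.7
```

Emit:
{"api": "drive_tool", "payload": {
  "rows": [
    [0,0,4,0,0,0,0.3],
    [0,0,5,0,0,0,0.3],
    [0,0,3.8,0,0,0,0.3],
    [0,0,0,0,0,0,0.3],
    [0,0,0,0,0,0,0.3],
    [0,0,0,0,0,0,0.3]
  ]
}}

```text
time: 11.55
tool_pos: [0.4822, -0.2845, 0.12]
tcp_rot: [-2.535, -1.855, -0.0]
wrist_force: [1.4, -0.1, -0.9]
width: 0.479
grip_force: 40.7
```

```bash
cat > go.py <<'E'
import sys
from h import *
s=status.read_state(); t=s['tool_pos'];r=s['tcp_rot']; R=cv2.Rodrigues(np.array(r))[0]
g=np.array([float(a) for a in sys.argv[1:3]]+[t[2]])
print('pos',t.round(4),'yaw',round(np.degrees(np.arctan2(R[1,0],R[0,0])),2),'tool delta',(R.T@(g-t)).round(4),'tilt z',R[:,2].round(3), 'F',s['wrist_force'].round(1),'t',s['time'])
E
python3 go.py .4819 -.2859
```

```text
pos [ 0.4822 -0.2845  0.12  ] yaw 72.37 tool delta [-0.0014  0.0001 -0.    ] tilt z [-0.  0. -1.] F [ 1.4 -0.1 -0.9] t 11.55
```

Emit:
{"api": "drive_tool", "payload": {
  "rows": [
    [0,0,0,-0.0014,0,0.01,0.3],
    [0,0,0,0,0,0.015,0.3],
    [0,0,0,0,0,0.015,0.3],
    [0,0,0,0,0,0.012,0.3],
    [0,0,0,0,0,0.008,0.3],
    [0,0,0,0,0,0,0.3],
    [0,0,0,0,0,0,0.3]
  ]
}}

```text
time: 12.13
tool_pos: [0.4812, -0.2866, 0.0594]
tcp_rot: [-2.537, -1.851, 0.001]
wrist_force: [0.1, -1.2, -0.7]
width: 0.483
grip_force: 40.7
```

```bash
python3 go.py .4819 -.2859
python3 - <<'E'
from h import *
q=read_camera('scene'); a=q['color'][160:260,180:300,::-1]
cv2.imwrite('pics/s8.png',cv2.convertScaleAbs(cv2.resize(a,None,fx=5.5,fy=5.5,interpolation=cv2.INTER_CUBIC),alpha=1.5,beta=20))
E
```

```text
pos [ 0.4812 -0.2866  0.0594] yaw 72.22 tool delta [ 0.0009  0.0005 -0.    ] tilt z [-0.001  0.001 -1.   ] F [ 0.1 -1.2 -0.7] t 12.1333
```

View pics/s8.png

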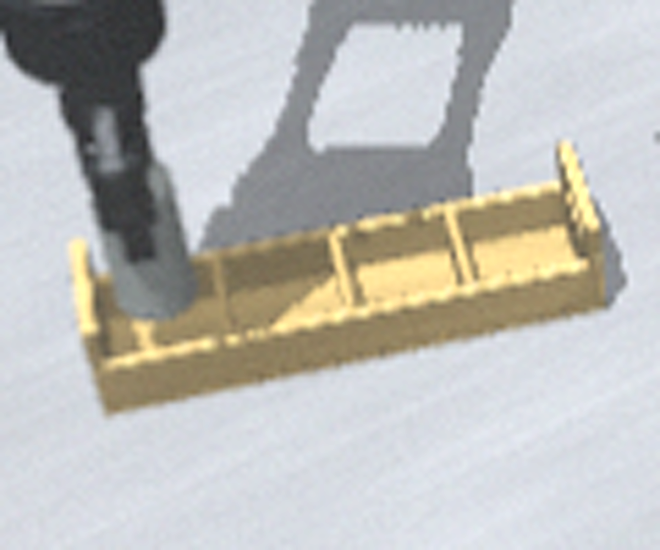

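The tin hangs above the fourth (rightmost) compartment, its bottom edge at crop (155,315), centred between the end wall and the divider. I'll lower it the rest of the way.

Emit:
{"api": "drive_tool", "payload": {
  "rows": [
    [0,0,0,0,0,0.01,0.3],
    [0,0,0,0,0,0.01,0.3],
    [0,0,0,0,0,0.008,0.3],
    [0,0,0,0,0,0.005,0.3],
    [0,0,0,0,0,0.003,0.3],
    [0,0,0,0,0,0.001,0.3],
    [0,0,0,0,0,0,0.3],
    [0,0,0,0,0,0,0.3]
  ]
}}

```text
time: 12.85
tool_pos: [0.4818, -0.287, 0.0232]
tcp_rot: [2.538, 1.851, 0.0]
wrist_force: [-0.6, -0.3, -1.1]
width: 0.479
grip_force: 40.7
```

Emit:
{"api": "drive_tool", "payload": {
  "rows": [
    [0,0,0,0,0,0.001,0.3],
    [0,0,0,0,0,0.001,0.3],
    [0,0,0,0,0,0,0.3]
  ]
}}

```text
time: 13.1
tool_pos: [0.4817, -0.2869, 0.0212]
tcp_rot: [2.538, 1.851, 0.0]
wrist_force: [0.0, -0.3, -0.3]
width: 0.481
grip_force: 40.7
```

Emit:
{"api": "drive_tool", "payload": {
  "rows": [
    [0,0,0,0,0,0.001,0.3],
    [0,0,0,0,0,0,0.3],
    [0,0,0,0,0,0,0.55],
    [0,0,0,0,0,0,0.65],
    [0,0,0,0,0,0,0.8],
    [0,0,0,0,0,0,1],
    [0,0,0,0,0,0,1]
  ]
}}

```text
time: 13.68
tool_pos: [0.4817, -0.2869, 0.0201]
tcp_rot: [2.538, 1.851, 0.0]
wrist_force: [-0.1, 1.0, 0.4]
width: 0.996
grip_force: 0.0
```

Emit:
{"api": "drive_tool", "payload": {
  "rows": [
    [0,0,0,0,0,-0.01,1],
    [0,0,0,0,0,-0.02,1],
    [0,0,0,0,0,-0.03,1],
    [0,0,0,0,0,-0.03,1],
    [0,0,0,0,0,-0.02,1],
    [0,0,0,0,0,-0.01,1],
    [0,0,0,0,0,0,1]
  ]
}}

```text
time: 14.27
tool_pos: [0.4837, -0.2882, 0.144]
tcp_rot: [2.533, 1.848, 0.004]
wrist_force: [0.3, 0.2, 0.9]
width: 0.999
grip_force: 0.0
```

```bash
python3 go.py .527 .1155
```

```text
pos [ 0.4837 -0.2882  0.144 ] yaw 72.21 tool delta [ 0.3976 -0.0821 -0.0012] tilt z [ 0.006 -0.004 -1.   ] F [0.3 0.2 0.9] t 14.2667
```

Emit:
{"api": "drive_tool", "payload": {
  "rows": [
    [0,0,-6.4,0,0,0,1],
    [0,0,-6.4,0,0,0,1],
    [0,0,0,0.015,0.0007,0,1],
    [0,0,0,0.03,0.0007,0,1],
    [0,0,0,0.035,0.0007,0,1],
    [0,0,0,0.035,0.0007,0,1],
    [0,0,0,0.035,0.0007,0,1],
    [0,0,0,0.035,0.0007,0,1]
  ]
}}

```text
time: 14.93
tool_pos: [0.5004, -0.1004, 0.1384]
tcp_rot: [-2.318, -2.117, 0.002]
wrist_force: [-0.0, 0.6, 0.3]
width: 1.002
grip_force: 0.0
```

Emit:
{"api": "drive_tool", "payload": {
  "rows": [
    [0,0,0,0.035,0.0007,0,1],
    [0,0,0,0.035,0.0007,0,1],
    [0,0,0,0.035,0.0007,0,1],
    [0,0,0,0.035,0.0007,0,1],
    [0,0,0,0.035,0.0007,0,1],
    [0,0,0,0.025,0.0007,0,1],
    [0,0,0,0.015,0.0007,0,1],
    [0,0,0,0.0053,0.0009,0,1]
  ]
}}

```text
time: 15.6
tool_pos: [0.5252, 0.119, 0.1384]
tcp_rot: [-2.314, -2.122, 0.003]
wrist_force: [-0.3, -0.5, 0.3]
width: 1.004
grip_force: 0.0
```

Emit:
{"api": "drive_tool", "payload": {
  "rows": [
    [0,0,0,0,0,0,1],
    [0,0,0,0,0,0,1],
    [0,0,0,0,0,0,1]
  ]
}}

```text
time: 15.85
tool_pos: [0.5262, 0.1152, 0.1395]
tcp_rot: [-2.317, -2.121, 0.002]
wrist_force: [0.3, 0.7, 0.2]
width: 1.004
grip_force: 0.0
```

```bash
python3 go.py .527 .116
python3 - <<'E'
from meas import *
exec(open('m2.py').read().split("B={")[0].split("v=np")[1].join(['v=np','']) .replace("P[n]['color']","P[n]['color']")) if 0 else None
p=read_camera('top'); q=read_camera('scene'); v=[.5112,-.1945,-.31]
def cyl(r,z0,z1,k=24):
    a=np.arange(k)*2*np.pi/k; return np.array([[r*np.cos(t),r*np.sin(t),z] for t in a for z in(z0,z1)])
for n,pp in(('top',p),('scene',q)):
    for k in('tin_neck','tin_knob'):
        for m in masks_of(pp,k):
            if m['score']<.3: continue
            M=m['mask'].astype(np.float32); ys,xs=np.nonzero(M); c=at_z(pp,[[xs.mean(),ys.mean()]],.06)[0]
            J=lambda w:(lambda r:1-np.minimum(r,M).sum()/np.maximum(r,M).sum())(np.maximum(poly(pp,cyl(.021,.006,.086)+[*w,0]),poly(pp,cyl(.011,.1,.116)+[*w,0])))
            b=minimize(J,c[:2],method='Nelder-Mead',options=dict(initial_simplex=c[:2]+np.array([[0,0],[.01,0],[0,.01]]),xatol=2e-4,fatol=1e-4))
            print(n,k,round(m['score'],2),b.x.round(4),round(b.fun,2))
E
```

```text
pos [0.5262 0.1152 0.1395] yaw 84.93 tool delta [ 0.0009  0.0007 -0.    ] tilt z [-0.001 -0.001 -1.   ] F [0.3 0.7 0.2] t 15.85
top tin_neck 0.78 [ 0.4814 -0.2888] 0.08
scene tin_neck 0.63 [ 0.4715 -0.2829] 0.17
scene tin_knob 0.84 [0.5247 0.1177] 0.16
```

The neck tin now stands at (.481,-.289) according to the top fit. Next is tin 3.

Emit:
{"api": "drive_tool", "payload": {
  "rows": [
    [0,0,0,0,0,0.02,1],
    [0,0,0,0,0,0.03,1],
    [0,0,0,0,0,0.03,1],
    [0,0,0,0,0,0.02,1],
    [0,0,0,0,0,0.01,1],
    [0,0,0,0,0,0.004,1],
    [0,0,0,0,0,0,1],
    [0,0,0,0,0,0,1]
  ]
}}

```text
time: 16.82
tool_pos: [0.5281, 0.1162, 0.0272]
tcp_rot: [2.316, 2.122, 0.003]
wrist_force: [0.3, 0.1, 0.4]
width: 1.0
grip_force: 0.0
```

Emit:
{"api": "drive_tool", "payload": {
  "rows": [
    [0,0,0,0,0,0.003,1],
    [0,0,0,0,0,0.002,1],
    [0,0,0,0,0,0,0.7],
    [0,0,0,0,0,0,0.6],
    [0,0,0,0,0,0,0.4],
    [0,0,0,0,0,0,0.3],
    [0,0,0,0,0,0,0.3],
    [0,0,0,0,0,0,0.3]
  ]
}}

```text
time: 17.48
tool_pos: [0.5272, 0.1162, 0.0216]
tcp_rot: [2.316, 2.122, 0.001]
wrist_force: [-1.3, 0.1, 3.9]
width: 0.483
grip_force: 41.0
```

Emit:
{"api": "drive_tool", "payload": {
  "rows": [
    [0,0,0,0,0,-0.01,0.3],
    [0,0,0,0,0,-0.02,0.3],
    [0,0,0,0,0,-0.02,0.3],
    [0,0,0,0,0,-0.02,0.3],
    [0,0,0,0,0,-0.02,0.3],
    [0,0,0,0,0,-0.01,0.3],
    [0,0,0,0,0,0,0.3],
    [0,0,0,0,0,0,0.3]
  ]
}}

```text
time: 18.15
tool_pos: [0.527, 0.1161, 0.1212]
tcp_rot: [2.316, 2.122, 0.001]
wrist_force: [-0.6, -0.1, -2.4]
width: 0.479
grip_force: 41.0
```

Emit:
{"api": "drive_tool", "payload": {
  "rows": [
    [0,0,0,-0.01,0.0003,0,0.3],
    [0,0,0,-0.02,0.0003,0,0.3],
    [0,0,0,-0.03,0.0003,0,0.3],
    [0,0,0,-0.03,0.0003,0,0.3],
    [0,0,0,-0.03,0.0003,0,0.3],
    [0,0,0,-0.03,0.0003,0,0.3],
    [0,0,0,-0.03,0.0003,0,0.3],
    [0,0,0,-0.03,0.0003,0,0.3]
  ]
}}

```text
time: 18.82
tool_pos: [0.5088, -0.095, 0.119]
tcp_rot: [-2.314, -2.121, 0.004]
wrist_force: [0.3, 0.2, -2.1]
width: 0.481
grip_force: 40.9
```

Emit:
{"api": "drive_tool", "payload": {
  "rows": [
    [0,0,0,-0.03,0.0003,0,0.3],
    [0,0,0,-0.03,0.0003,0,0.3],
    [0,0,0,-0.03,0.0003,0,0.3],
    [0,0,0,-0.02,0.0003,0,0.3],
    [0,0,0,-0.015,0.0003,0,0.3],
    [0,0,0,-0.007,0.0003,0,0.3],
    [0,0,0,0,0,0,0.3],
    [0,0,0,0,0,0,0.3]
  ]
}}

```text
time: 19.48
tool_pos: [0.5002, -0.2246, 0.1198]
tcp_rot: [-2.315, -2.12, 0.001]
wrist_force: [-0.2, 0.3, -1.9]
width: 0.477
grip_force: 40.9
```

Emit:
{"api": "drive_tool", "payload": {
  "rows": [
    [0,0,4,0,0,0,0.3],
    [0,0,5,0,0,0,0.3],
    [0,0,3.8,0,0,0,0.3],
    [0,0,0,0,0,0,0.3],
    [0,0,0,0,0,0,0.3],
    [0,0,0,0,0,0,0.3]
  ]
}}

```text
time: 19.98
tool_pos: [0.5012, -0.2242, 0.1209]
tcp_rot: [-2.535, -1.854, 0.0]
wrist_force: [1.0, 0.2, -1.6]
width: 0.474
grip_force: 40.9
```

```bash
python3 go.py .5014 -.226
```

```text
pos [ 0.5012 -0.2242  0.1209] yaw 72.37 tool delta [-0.0017  0.0007 -0.    ] tilt z [-0.  0. -1.] F [ 1.   0.2 -1.6] t 19.9833
```

Emit:
{"api": "drive_tool", "payload": {
  "rows": [
    [0,0,0,-0.0015,0.0007,0.01,0.3],
    [0,0,0,0,0,0.02,0.3],
    [0,0,0,0,0,0.02,0.3],
    [0,0,0,0,0,0.02,0.3],
    [0,0,0,0,0,0.012,0.3],
    [0,0,0,0,0,0.008,0.3],
    [0,0,0,0,0,0.005,0.3],
    [0,0,0,0,0,0,0.3]
  ]
}}

```text
time: 20.65
tool_pos: [0.5009, -0.2264, 0.025]
tcp_rot: [-2.537, -1.851, 0.001]
wrist_force: [-0.8, 0.5, -1.9]
width: 0.479
grip_force: 40.9
```

Emit:
{"api": "drive_tool", "payload": {
  "rows": [
    [0,0,0,0,0,0.002,0.3],
    [0,0,0,0,0,0.001,0.3],
    [0,0,0,0,0,0.0005,0.3],
    [0,0,0,0,0,0,0.3],
    [0,0,0,0,0,0,0.3]
  ]
}}

```text
time: 21.07
tool_pos: [0.5019, -0.2269, 0.0232]
tcp_rot: [2.538, 1.851, 0.001]
wrist_force: [-0.0, 0.5, -3.0]
width: 0.479
grip_force: 40.9
```

Emit:
{"api": "drive_tool", "payload": {
  "rows": [
    [0,0,0,0,0,0.001,0.3],
    [0,0,0,0,0,0.001,0.3],
    [0,0,0,0,0,0,0.3]
  ]
}}

```text
time: 21.32
tool_pos: [0.5019, -0.2269, 0.0216]
tcp_rot: [2.538, 1.851, 0.001]
wrist_force: [-1.7, 1.7, 4.6]
width: 0.481
grip_force: 41.5
```

Contact with the floor (force z went from -3 to +4.6 N). I'll release, retreat, and go to tin 2 (cork).

Emit:
{"api": "drive_tool", "payload": {
  "rows": [
    [0,0,0,0,0,0,0.55],
    [0,0,0,0,0,0,0.65],
    [0,0,0,0,0,0,0.8],
    [0,0,0,0,0,0,1],
    [0,0,0,0,0,0,1]
  ]
}}

```text
time: 21.73
tool_pos: [0.5014, -0.2266, 0.0205]
tcp_rot: [-2.538, -1.851, 0.0]
wrist_force: [0.0, -0.2, 0.0]
width: 0.997
grip_force: 0.0
```

Emit:
{"api": "drive_tool", "payload": {
  "rows": [
    [0,0,0,0,0,-0.01,1],
    [0,0,0,0,0,-0.02,1],
    [0,0,0,0,0,-0.03,1],
    [0,0,0,0,0,-0.03,1],
    [0,0,0,0,0,-0.02,1],
    [0,0,0,0,0,-0.01,1],
    [0,0,-6.4,0,0,0,1],
    [0,0,-6.4,0,0,0,1]
  ]
}}

```text
time: 22.4
tool_pos: [0.5021, -0.227, 0.142]
tcp_rot: [2.309, 2.127, 0.001]
wrist_force: [-0.1, 0.0, -0.6]
width: 0.995
grip_force: 0.0
```

Emit:
{"api": "drive_tool", "payload": {
  "rows": [
    [0,0,0,0,0,0,1],
    [0,0,0,0,0,0,1]
  ]
}}

```text
time: 22.57
tool_pos: [0.501, -0.2264, 0.1402]
tcp_rot: [-2.319, -2.118, 0.001]
wrist_force: [0.4, -0.9, -0.1]
width: 1.003
grip_force: 0.0
```

```bash
python3 go.py .535 .183
```

```text
pos [ 0.501  -0.2264  0.1402] yaw 84.83 tool delta [ 4.108e-01 -3.000e-03  1.000e-04] tilt z [-0.001  0.    -1.   ] F [ 0.4 -0.9 -0.1] t 22.5667
```

Emit:
{"api": "drive_tool", "payload": {
  "rows": [
    [0,0,0,0.015,-0.0002,0,1],
    [0,0,0,0.03,-0.0002,0,1],
    [0,0,0,0.035,-0.0002,0,1],
    [0,0,0,0.035,-0.0002,0,1],
    [0,0,0,0.035,-0.0002,0,1],
    [0,0,0,0.035,-0.0002,0,1],
    [0,0,0,0.035,-0.0002,0,1],
    [0,0,0,0.035,-0.0002,0,1]
  ]
}}

```text
time: 23.23
tool_pos: [0.5215, 0.0292, 0.1401]
tcp_rot: [-2.319, -2.118, 0.001]
wrist_force: [1.3, 0.3, 0.5]
width: 0.996
grip_force: 0.0
```

Emit:
{"api": "drive_tool", "payload": {
  "rows": [
    [0,0,0,0.035,-0.0002,0,1],
    [0,0,0,0.035,-0.0002,0,1],
    [0,0,0,0.035,-0.0002,0,1],
    [0,0,0,0.025,-0.0002,0,1],
    [0,0,0,0.015,-0.0002,0,1],
    [0,0,0,0.0108,-0.0002,0,1],
    [0,0,0,0,0,0,1],
    [0,0,0,0,0,0,1]
  ]
}}

```text
time: 23.9
tool_pos: [0.534, 0.1826, 0.14]
tcp_rot: [-2.316, -2.122, 0.002]
wrist_force: [0.3, 0.2, -0.3]
width: 0.998
grip_force: 0.0
```

Emit:
{"api": "drive_tool", "payload": {
  "rows": [
    [0,0,0,0,0,0,1],
    [0,0,0,0,0,0,1]
  ]
}}

```text
time: 24.07
tool_pos: [0.5344, 0.1816, 0.1404]
tcp_rot: [2.318, 2.12, -0.001]
wrist_force: [-0.5, -0.4, -0.1]
width: 1.003
grip_force: 0.0
```

```bash
python3 go.py .535 .183
cat > chk.py <<'E'
import sys
from meas import *
def cyl(r,z0,z1,k=24):
    a=np.arange(k)*2*np.pi/k; return np.array([[r*np.cos(t),r*np.sin(t),z] for t in a for z in(z0,z1)])
B={'tin_flat':[(.021,.006,.098)],'tin_cork':[(.021,.006,.086),(.0165,.086,.112)],'tin_knob':[(.021,.006,.089),(.009,.099,.117)],'tin_neck':[(.021,.006,.086),(.011,.1,.116)]}
for n in('top','scene'):
    pp=read_camera(n); save(pp,n+'_'+sys.argv[1])
    for k in B:
        for m in masks_of(pp,k):
            if m['score']<.3: continue
            M=m['mask'].astype(np.float32); ys,xs=np.nonzero(M); c=at_z(pp,[[xs.mean(),ys.mean()]],.06)[0]
            J=lambda w:(lambda r:1-np.minimum(r,M).sum()/np.maximum(r,M).sum())(np.maximum.reduce([poly(pp,cyl(*q)+[*w,0]) for q in B[k]]))
            b=minimize(J,c[:2],method='Nelder-Mead',options=dict(initial_simplex=c[:2]+np.array([[0,0],[.01,0],[0,.01]]),xatol=2e-4,fatol=1e-4))
            print(n,k,round(m['score'],2),b.x.round(4),round(b.fun,2))
E
python3 chk.py a
```

```text
pos [0.5344 0.1816 0.1404] yaw 84.9 tool delta [ 0.0014  0.0005 -0.    ] tilt z [-0. -0. -1.] F [-0.5 -0.4 -0.1] t 24.0667
top tin_cork 0.61 [0.5327 0.1811] 0.28
top tin_cork 0.5 [0.6458 0.1838] 0.05
top tin_knob 0.59 [ 0.5012 -0.2291] 0.09
top tin_neck 0.73 [ 0.4812 -0.2883] 0.14
scene tin_flat 0.93 [0.6545 0.268 ] 0.14
scene tin_flat 0.62 [0.5344 0.254 ] 0.26
scene tin_cork 0.88 [0.5337 0.1901] 0.12
scene tin_cork 0.69 [0.6518 0.1839] 0.08
scene tin_cork 0.66 [0.4264 0.1958] 0.09
scene tin_knob 0.6 [ 0.4954 -0.2247] 0.17
scene tin_knob 0.55 [ 0.5248 -0.4411] 0.66
scene tin_neck 0.59 [ 0.4697 -0.2822] 0.15
```

Tins 3 and 4 stand at (.501,-.229) and (.481,-.288), in their compartments. Next is the cork tin, clear of the red and orange look-alikes by about 15 mm.

Emit:
{"api": "drive_tool", "payload": {
  "rows": [
    [0,0,0,0.0012,0,0.02,1],
    [0,0,0,0,0,0.03,1],
    [0,0,0,0,0,0.03,1],
    [0,0,0,0,0,0.02,1],
    [0,0,0,0,0,0.01,1],
    [0,0,0,0,0,0.005,1],
    [0,0,0,0,0,0,1],
    [0,0,0,0,0,0,1]
  ]
}}

```text
time: 25.23
tool_pos: [0.5356, 0.1844, 0.0267]
tcp_rot: [2.316, 2.122, 0.002]
wrist_force: [0.9, -0.4, 0.3]
width: 1.0
grip_force: 0.0
```

Emit:
{"api": "drive_tool", "payload": {
  "rows": [
    [0,0,0,0,0,0.003,1],
    [0,0,0,0,0,0.002,1],
    [0,0,0,0,0,0,0.7],
    [0,0,0,0,0,0,0.6],
    [0,0,0,0,0,0,0.4],
    [0,0,0,0,0,0,0.3],
    [0,0,0,0,0,0,0.3],
    [0,0,0,0,0,0,0.3]
  ]
}}

```text
time: 25.9
tool_pos: [0.535, 0.1842, 0.0212]
tcp_rot: [2.316, 2.122, 0.001]
wrist_force: [0.1, -0.4, 4.4]
width: 0.483
grip_force: 40.8
```

Emit:
{"api": "drive_tool", "payload": {
  "rows": [
    [0,0,0,0,0,0,0.3],
    [0,0,0,0,0,0,0.3]
  ]
}}

```text
time: 26.07
tool_pos: [0.535, 0.1842, 0.0212]
tcp_rot: [2.316, 2.122, 0.001]
wrist_force: [-0.7, -0.1, 5.9]
width: 0.481
grip_force: 40.9
```

```bash
python3 go.py .521 -.165
```

```text
pos [0.535  0.1842 0.0212] yaw 85.01 tool delta [-3.491e-01  1.650e-02 -1.000e-04] tilt z [ 0.001  0.    -1.   ] F [-0.7 -0.1  5.9] t 26.0667
```

Emit:
{"api": "drive_tool", "payload": {
  "rows": [
    [0,0,0,0,0,-0.01,0.3],
    [0,0,0,0,0,-0.02,0.3],
    [0,0,0,0,0,-0.02,0.3],
    [0,0,0,0,0,-0.02,0.3],
    [0,0,0,0,0,-0.02,0.3],
    [0,0,0,0,0,-0.01,0.3],
    [0,0,0,0,0,0,0.3],
    [0,0,0,0,0,0,0.3]
  ]
}}

```text
time: 26.73
tool_pos: [0.5346, 0.184, 0.1206]
tcp_rot: [2.316, 2.122, 0.001]
wrist_force: [-0.3, 0.6, -2.1]
width: 0.48
grip_force: 40.7
```

Emit:
{"api": "drive_tool", "payload": {
  "rows": [
    [0,0,0,-0.01,0.0012,0,0.3],
    [0,0,0,-0.02,0.0012,0,0.3],
    [0,0,0,-0.03,0.0012,0,0.3],
    [0,0,0,-0.03,0.0012,0,0.3],
    [0,0,0,-0.03,0.0012,0,0.3],
    [0,0,0,-0.03,0.0012,0,0.3],
    [0,0,0,-0.03,0.0012,0,0.3],
    [0,0,0,-0.03,0.0012,0,0.3]
  ]
}}

```text
time: 27.4
tool_pos: [0.5238, -0.0279, 0.1185]
tcp_rot: [-2.314, -2.121, 0.004]
wrist_force: [0.4, -0.1, -0.4]
width: 0.479
grip_force: 40.7
```

Emit:
{"api": "drive_tool", "payload": {
  "rows": [
    [0,0,0,-0.03,0.0012,0,0.3],
    [0,0,0,-0.03,0.0012,0,0.3],
    [0,0,0,-0.03,0.0012,0,0.3],
    [0,0,0,-0.02,0.0012,0,0.3],
    [0,0,0,-0.015,0.0012,0,0.3],
    [0,0,0,-0.014,0.0012,0,0.3],
    [0,0,0,0,0,0,0.3],
    [0,0,0,0,0,0,0.3]
  ]
}}

```text
time: 28.07
tool_pos: [0.5198, -0.1655, 0.1193]
tcp_rot: [-2.316, -2.119, 0.001]
wrist_force: [-0.1, 0.6, -1.4]
width: 0.482
grip_force: 40.7
```

Emit:
{"api": "drive_tool", "payload": {
  "rows": [
    [0,0,4,0,0,0,0.3],
    [0,0,5,0,0,0,0.3],
    [0,0,3.8,0,0,0,0.3],
    [0,0,0,0,0,0,0.3],
    [0,0,0,0,0,0,0.3],
    [0,0,0,0,0,0,0.3]
  ]
}}

```text
time: 28.57
tool_pos: [0.5207, -0.1644, 0.1203]
tcp_rot: [-2.535, -1.854, 0.0]
wrist_force: [-0.8, -0.1, -0.9]
width: 0.479
grip_force: 40.7
```

```bash
python3 go.py .521 -.165
```

```text
pos [ 0.5207 -0.1644  0.1203] yaw 72.36 tool delta [-0.0005  0.0005 -0.    ] tilt z [-0.001  0.    -1.   ] F [-0.8 -0.1 -0.9] t 28.5667
```

Emit:
{"api": "drive_tool", "payload": {
  "rows": [
    [0,0,0,0,0.0005,0.01,0.3],
    [0,0,0,0,0,0.02,0.3],
    [0,0,0,0,0,0.02,0.3],
    [0,0,0,0,0,0.02,0.3],
    [0,0,0,0,0,0.012,0.3],
    [0,0,0,0,0,0.008,0.3],
    [0,0,0,0,0,0.005,0.3],
    [0,0,0,0,0,0,0.3]
  ]
}}

```text
time: 29.23
tool_pos: [0.5208, -0.165, 0.0246]
tcp_rot: [-2.537, -1.851, 0.001]
wrist_force: [-0.6, 0.8, -1.2]
width: 0.478
grip_force: 40.7
```

Emit:
{"api": "drive_tool", "payload": {
  "rows": [
    [0,0,0,0,0,0.002,0.3],
    [0,0,0,0,0,0.001,0.3],
    [0,0,0,0,0,0.0005,0.3],
    [0,0,0,0,0,0,0.3],
    [0,0,0,0,0,0,0.3]
  ]
}}

```text
time: 29.65
tool_pos: [0.5218, -0.1654, 0.0227]
tcp_rot: [2.538, 1.851, 0.001]
wrist_force: [-0.2, -0.0, -1.2]
width: 0.477
grip_force: 40.7
```

Emit:
{"api": "drive_tool", "payload": {
  "rows": [
    [0,0,0,0,0,0.001,0.3],
    [0,0,0,0,0,0,0.3],
    [0,0,0,0,0,0,0.3]
  ]
}}

```text
time: 29.9
tool_pos: [0.5215, -0.1653, 0.0212]
tcp_rot: [2.538, 1.851, 0.0]
wrist_force: [-0.1, -0.1, -0.6]
width: 0.48
grip_force: 40.7
```

At the height where it was gripped. I'll go 0.5 mm lower, release, and go to tin 1.

Emit:
{"api": "drive_tool", "payload": {
  "rows": [
    [0,0,0,0,0,0.0005,0.3],
    [0,0,0,0,0,0,0.3],
    [0,0,0,0,0,0,0.55],
    [0,0,0,0,0,0,0.65],
    [0,0,0,0,0,0,0.8],
    [0,0,0,0,0,0,1],
    [0,0,0,0,0,0,1]
  ]
}}

```text
time: 30.48
tool_pos: [0.5213, -0.1652, 0.0204]
tcp_rot: [-2.538, -1.851, 0.0]
wrist_force: [0.2, 0.4, 0.5]
width: 0.998
grip_force: 0.0
```

Emit:
{"api": "drive_tool", "payload": {
  "rows": [
    [0,0,0,0,0,-0.01,1],
    [0,0,0,0,0,-0.02,1],
    [0,0,0,0,0,-0.03,1],
    [0,0,0,0,0,-0.03,1],
    [0,0,0,0,0,-0.02,1],
    [0,0,0,0,0,-0.01,1],
    [0,0,-6.4,0,0,0,1],
    [0,0,-6.4,0,0,0,1]
  ]
}}

```text
time: 31.15
tool_pos: [0.522, -0.1655, 0.142]
tcp_rot: [2.309, 2.127, 0.002]
wrist_force: [0.3, -0.6, -0.1]
width: 1.0
grip_force: 0.0
```

Emit:
{"api": "drive_tool", "payload": {
  "rows": [
    [0,0,0,0,0,0,1],
    [0,0,0,0,0,0,1],
    [0,0,0,0,0,0,1]
  ]
}}

```text
time: 31.4
tool_pos: [0.5209, -0.1651, 0.14]
tcp_rot: [-2.318, -2.119, 0.001]
wrist_force: [1.1, 0.3, 0.4]
width: 0.999
grip_force: 0.0
```

```bash
python3 go.py .535 .246;python3 chk.py b
```

```text
pos [ 0.5209 -0.1651  0.14  ] yaw 84.85 tool delta [ 4.107e-01 -2.280e-02  1.000e-04] tilt z [-0.001  0.    -1.   ] F [1.1 0.3 0.4] t 31.4
top tin_flat 0.85 [0.5358 0.2438] 0.08
top tin_flat 0.75 [0.6448 0.2676] 0.17
top tin_flat 0.62 [0.4033 0.3962] 0.83
top tin_cork 0.82 [0.6461 0.1829] 0.08
top tin_cork 0.51 [0.4212 0.1956] 0.06
top tin_knob 0.54 [ 0.4889 -0.2264] 0.87
top tin_neck 0.73 [ 0.4765 -0.2857] 0.39
scene tin_flat 0.84 [0.653  0.2706] 0.11
scene tin_flat 0.83 [0.5339 0.2533] 0.21
scene tin_cork 0.8 [0.6497 0.1856] 0.11
scene tin_cork 0.71 [ 0.5142 -0.1604] 0.16
scene tin_cork 0.64 [0.4244 0.1979] 0.12
scene tin_cork 0.31 [ 0.4922 -0.2232] 0.23
scene tin_knob 0.62 [ 0.489  -0.2232] 0.14
scene tin_neck 0.59 [ 0.4769 -0.2836] 0.16
```

Emit:
{"api": "drive_tool", "payload": {
  "rows": [
    [0,0,0,0.015,-0.0016,0,1],
    [0,0,0,0.03,-0.0016,0,1],
    [0,0,0,0.035,-0.0016,0,1],
    [0,0,0,0.035,-0.0016,0,1],
    [0,0,0,0.035,-0.0016,0,1],
    [0,0,0,0.035,-0.0016,0,1],
    [0,0,0,0.035,-0.0016,0,1],
    [0,0,0,0.035,-0.0016,0,1]
  ]
}}

```text
time: 32.57
tool_pos: [0.5307, 0.0916, 0.1408]
tcp_rot: [2.316, 2.122, 0.001]
wrist_force: [1.0, -0.8, -0.2]
width: 1.002
grip_force: 0.0
```

Emit:
{"api": "drive_tool", "payload": {
  "rows": [
    [0,0,0,0.035,-0.0016,0,1],
    [0,0,0,0.035,-0.0016,0,1],
    [0,0,0,0.035,-0.0016,0,1],
    [0,0,0,0.025,-0.0016,0,1],
    [0,0,0,0.015,-0.0016,0,1],
    [0,0,0,0.0108,-0.0016,0,1],
    [0,0,0,0,0,0,1],
    [0,0,0,0,0,0,1]
  ]
}}

```text
time: 33.23
tool_pos: [0.5347, 0.2453, 0.1404]
tcp_rot: [2.315, 2.123, -0.001]
wrist_force: [-0.4, -1.0, -0.1]
width: 0.998
grip_force: 0.0
```

Emit:
{"api": "drive_tool", "payload": {
  "rows": [
    [0,0,0,0,0,0,1],
    [0,0,0,0,0,0,1]
  ]
}}

```text
time: 33.4
tool_pos: [0.5349, 0.2444, 0.1405]
tcp_rot: [2.318, 2.121, -0.001]
wrist_force: [-0.1, 0.4, 1.3]
width: 1.001
grip_force: 0.0
```

```bash
python3 go.py .535 .246
```

```text
pos [0.5349 0.2444 0.1405] yaw 84.91 tool delta [ 0.0016 -0.     -0.    ] tilt z [-0.    -0.001 -1.   ] F [-0.1  0.4  1.3] t 33.4
```

Emit:
{"api": "drive_tool", "payload": {
  "rows": [
    [0,0,0,0,0,0.02,1],
    [0,0,0,0,0,0.03,1],
    [0,0,0,0,0,0.03,1],
    [0,0,0,0,0,0.02,1],
    [0,0,0,0,0,0.01,1],
    [0,0,0,0,0,0.005,1],
    [0,0,0,0,0,0,1],
    [0,0,0,0,0,0,1]
  ]
}}

```text
time: 34.07
tool_pos: [0.5359, 0.246, 0.0267]
tcp_rot: [2.316, 2.121, 0.003]
wrist_force: [-0.5, 0.9, 1.2]
width: 1.0
grip_force: 0.0
```

Emit:
{"api": "drive_tool", "payload": {
  "rows": [
    [0,0,0,0,0,0.003,1],
    [0,0,0,0,0,0.002,1],
    [0,0,0,0,0,0,0.7],
    [0,0,0,0,0,0,0.6],
    [0,0,0,0,0,0,0.4],
    [0,0,0,0,0,0,0.3],
    [0,0,0,0,0,0,0.3],
    [0,0,0,0,0,0,0.3]
  ]
}}

```text
time: 34.73
tool_pos: [0.5353, 0.2461, 0.0211]
tcp_rot: [2.316, 2.122, 0.001]
wrist_force: [-0.3, -0.7, 3.1]
width: 0.484
grip_force: 40.5
```

Emit:
{"api": "drive_tool", "payload": {
  "rows": [
    [0,0,0,0,0,0,0.3],
    [0,0,0,0,0,0,0.3]
  ]
}}

```text
time: 34.9
tool_pos: [0.5353, 0.2462, 0.0211]
tcp_rot: [2.316, 2.122, 0.001]
wrist_force: [0.1, -0.6, 4.1]
width: 0.479
grip_force: 40.6
```

```bash
python3 go.py .5405 -.104
```

```text
pos [0.5353 0.2462 0.0211] yaw 85.01 tool delta [-3.484e-01  3.570e-02 -1.000e-04] tilt z [ 0.001  0.    -1.   ] F [ 0.1 -0.6  4.1] t 34.9
```

Emit:
{"api": "drive_tool", "payload": {
  "rows": [
    [0,0,0,0,0,-0.01,0.3],
    [0,0,0,0,0,-0.02,0.3],
    [0,0,0,0,0,-0.02,0.3],
    [0,0,0,0,0,-0.02,0.3],
    [0,0,0,0,0,-0.02,0.3],
    [0,0,0,0,0,-0.01,0.3],
    [0,0,0,0,0,0,0.3],
    [0,0,0,0,0,0,0.3]
  ]
}}

```text
time: 35.57
tool_pos: [0.5348, 0.2459, 0.1206]
tcp_rot: [2.316, 2.122, 0.001]
wrist_force: [0.9, -0.6, -2.6]
width: 0.476
grip_force: 40.8
```

Emit:
{"api": "drive_tool", "payload": {
  "rows": [
    [0,0,0,-0.01,0.0025,0,0.3],
    [0,0,0,-0.02,0.0025,0,0.3],
    [0,0,0,-0.03,0.0025,0,0.3],
    [0,0,0,-0.03,0.0025,0,0.3],
    [0,0,0,-0.03,0.0025,0,0.3],
    [0,0,0,-0.03,0.0025,0,0.3],
    [0,0,0,-0.03,0.0025,0,0.3],
    [0,0,0,-0.03,0.0025,0,0.3]
  ]
}}

```text
time: 36.23
tool_pos: [0.5345, 0.0329, 0.1184]
tcp_rot: [-2.314, -2.121, 0.005]
wrist_force: [0.2, 0.4, -0.7]
width: 0.478
grip_force: 40.8
```

Emit:
{"api": "drive_tool", "payload": {
  "rows": [
    [0,0,0,-0.03,0.0025,0,0.3],
    [0,0,0,-0.03,0.0025,0,0.3],
    [0,0,0,-0.03,0.0025,0,0.3],
    [0,0,0,-0.02,0.0025,0,0.3],
    [0,0,0,-0.015,0.0025,0,0.3],
    [0,0,0,-0.0134,0.003,0,0.3],
    [0,0,0,0,0,0,0.3],
    [0,0,0,0,0,0,0.3]
  ]
}}

```text
time: 36.9
tool_pos: [0.5389, -0.1047, 0.1193]
tcp_rot: [-2.316, -2.119, 0.002]
wrist_force: [0.1, 1.0, -0.8]
width: 0.477
grip_force: 40.8
```

Emit:
{"api": "drive_tool", "payload": {
  "rows": [
    [0,0,4,0,0,0,0.3],
    [0,0,5,0,0,0,0.3],
    [0,0,3.8,0,0,0,0.3],
    [0,0,0,0,0,0,0.3],
    [0,0,0,0,0,0,0.3],
    [0,0,0,0,0,0,0.3]
  ]
}}

```text
time: 37.4
tool_pos: [0.5396, -0.1035, 0.1203]
tcp_rot: [-2.535, -1.854, 0.0]
wrist_force: [-0.3, -0.9, -1.4]
width: 0.479
grip_force: 40.8
```

```bash
python3 go.py .5405 -.104
```

```text
pos [ 0.5396 -0.1035  0.1203] yaw 72.36 tool delta [-0.0002  0.001  -0.    ] tilt z [-0.001  0.    -1.   ] F [-0.3 -0.9 -1.4] t 37.4
```

Emit:
{"api": "drive_tool", "payload": {
  "rows": [
    [0,0,0,0,0.0005,0.01,0.3],
    [0,0,0,0,0,0.02,0.3],
    [0,0,0,0,0,0.02,0.3],
    [0,0,0,0,0,0.02,0.3],
    [0,0,0,0,0,0.012,0.3],
    [0,0,0,0,0,0.008,0.3],
    [0,0,0,0,0,0.005,0.3],
    [0,0,0,0,0,0,0.3]
  ]
}}

```text
time: 38.07
tool_pos: [0.5397, -0.1042, 0.0246]
tcp_rot: [-2.537, -1.851, 0.002]
wrist_force: [0.3, 0.6, -2.0]
width: 0.479
grip_force: 40.7
```

Emit:
{"api": "drive_tool", "payload": {
  "rows": [
    [0,0,0,0,0,0.002,0.3],
    [0,0,0,0,0,0.001,0.3],
    [0,0,0,0,0,0.0005,0.3],
    [0,0,0,0,0,0,0.3],
    [0,0,0,0,0,0,0.3]
  ]
}}

```text
time: 38.48
tool_pos: [0.5408, -0.1045, 0.0227]
tcp_rot: [2.538, 1.851, 0.001]
wrist_force: [0.4, 0.3, -1.0]
width: 0.477
grip_force: 40.7
```

Emit:
{"api": "drive_tool", "payload": {
  "rows": [
    [0,0,0,0,0,0.001,0.3],
    [0,0,0,0,0,0.0005,0.3],
    [0,0,0,0,0,0,0.3],
    [0,0,0,0,0,0,0.3]
  ]
}}

```text
time: 38.82
tool_pos: [0.5408, -0.1045, 0.0211]
tcp_rot: [2.538, 1.851, 0.001]
wrist_force: [-0.7, -0.1, 2.0]
width: 0.479
grip_force: 40.8
```

Touching the floor. I'll release, retreat upward, move off to the rear to clear the view, and check.

Emit:
{"api": "drive_tool", "payload": {
  "rows": [
    [0,0,0,0,0,0,0.55],
    [0,0,0,0,0,0,0.65],
    [0,0,0,0,0,0,0.8],
    [0,0,0,0,0,0,1],
    [0,0,0,0,0,0,1]
  ]
}}

```text
time: 39.23
tool_pos: [0.5403, -0.1044, 0.0205]
tcp_rot: [-2.538, -1.851, 0.0]
wrist_force: [-0.3, -0.7, -0.1]
width: 1.002
grip_force: 0.0
```

Emit:
{"api": "drive_tool", "payload": {
  "rows": [
    [0,0,0,0,0,-0.01,1],
    [0,0,0,0,0,-0.02,1],
    [0,0,0,0,0,-0.03,1],
    [0,0,0,0,0,-0.03,1],
    [0,0,0,0,0,-0.03,1],
    [0,0,0,0.02,0,-0.02,1],
    [0,0,0,0.035,0,0,1],
    [0,0,0,0.035,0,0,1]
  ]
}}

```text
time: 39.9
tool_pos: [0.57, -0.0188, 0.1645]
tcp_rot: [2.538, 1.845, 0.007]
wrist_force: [0.4, -0.4, -0.1]
width: 1.004
grip_force: 0.0
```

Emit:
{"api": "drive_tool", "payload": {
  "rows": [
    [0,0,0,0.035,0,0,1],
    [0,0,0,0.035,0,0,1],
    [0,0,0,0.035,0,0,1],
    [0,0,0,0.035,0,0,1],
    [0,0,0,0.02,0,0,1],
    [0,0,0,0,0,0,1],
    [0,0,0,0,0,0,1]
  ]
}}

```text
time: 40.48
tool_pos: [0.6168, 0.1347, 0.161]
tcp_rot: [2.536, 1.854, -0.0]
wrist_force: [0.6, -0.4, 1.0]
width: 1.003
grip_force: 0.0
```

```bash
python3 chk.py c
python3 - <<'E'
import cv2,numpy as np
a=cv2.resize(cv2.imread('pics/top_c.png')[110:300,130:510],(760,380)); b=cv2.imread('pics/scene_c.png')[170:250,180:340]; b=cv2.resize(b,(420,210),interpolation=cv2.INTER_CUBIC)
c=np.zeros((595,760,3),np.uint8); c[:380]=a; c[382:592,:420]=b; cv2.imwrite('pics/fin.png',c)
from workcell import status; print(status.read_state()['time'])
E
```

```text
top tin_flat 0.65 [ 0.5421 -0.1056] 0.1
top tin_flat 0.62 [ 0.5201 -0.1657] 0.07
top tin_flat 0.53 [0.6436 0.268 ] 0.2
top tin_cork 0.59 [ 0.52   -0.1664] 0.06
top tin_knob 0.66 [ 0.4815 -0.2874] 0.09
top tin_knob 0.51 [ 0.5003 -0.2298] 0.06
top tin_neck 0.78 [ 0.4814 -0.2883] 0.06
scene tin_flat 0.61 [ 0.5364 -0.0961] 0.21
scene tin_flat 0.6 [0.6533 0.2716] 0.1
scene tin_cork 0.9 [ 0.5105 -0.1588] 0.16
scene tin_cork 0.85 [0.4264 0.1966] 0.12
scene tin_cork 0.85 [0.6522 0.1846] 0.08
scene tin_knob 0.66 [ 0.4953 -0.2248] 0.18
scene tin_neck 0.97 [ 0.4647 -0.2807] 0.19
40.9833
```

View pics/fin.png

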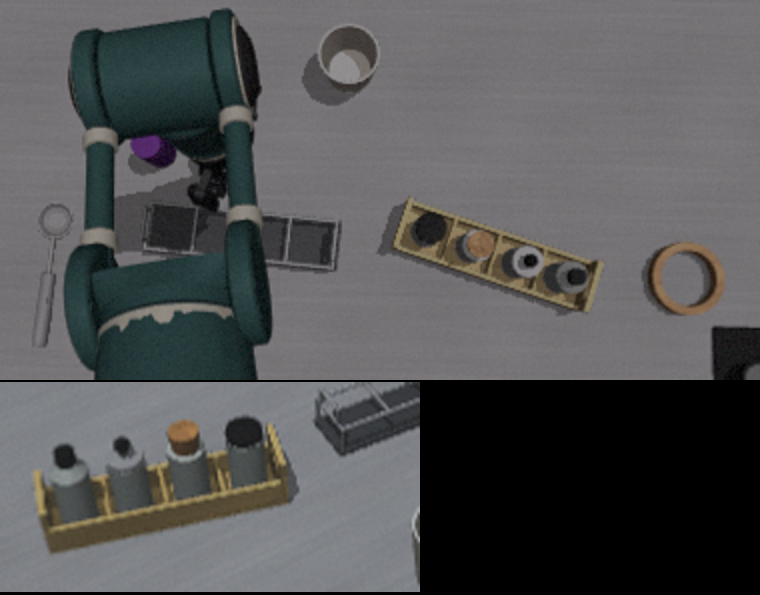

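The four tins stand upright in the caddy in the order flat, cork, knob, neck (top picture from (430,228) to (572,276)). The cup, spoon and tape look unmoved. Handing in.

```bash
python3 -c "
from workcell import workorder; print(workorder.finish_job())"
```

```text
the job is handed in; nothing more can be done
None
```

All four tins were moved to the caddy in their rack order (flat, cork, knob, neck), standing upright in the last picture with the cup, spoon and tape apparently unmoved; the job was handed in at about 41 s, and no verdict came back.

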